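Set the rail stop through a slack handwheel, then slide a bell mould up to it

TASK

The handwheel that sets the stop on the mould rail is slack: turn it clockwise (seen from above) until it really starts to drive the screw, and from there give it one and a half turns more, counting only the turning that moves the stop. Then hang the bell mould by its hook on the end part of the rail farthest from the wheel, let go of it, slide it along the rail past the middle until it rests against the stop, and leave it hanging there. Leave the bottle, the cup tray and the button box where they are.

Things in the scene. Friction and masses are not known exactly. Their poses are not given: they have to be found in the camera images.
- rig: Fixed steel rail rig. Origin on the work surface under the rail; y along the rail towards the wheel, x away from the robot at yaw 0, z up. Screw of 12 mm diameter parallel to the rail at x +45, height 148 mm. Gearbox under the wheel within x -55..75, y 140..255 mm, 137 mm high (a cover at x 15..65, y 140..205 mm reaches 168 mm).
- rail_end (a point): End of the rail farthest from the wheel, on its axis (rig x 0, y -170 mm, height 170 mm). The rail is a bar of 12 mm diameter running from here 255 mm along the rig's +y, held at both ends by posts 22 x 14 mm (x, y), 178 mm high. Between the posts it is clear but for the stop.
- wheel: Plain dark steel handwheel, upright axis at rig x 0, y +200 mm; origin at its centre, in its plane, 185 mm above the work surface. Rim of 14 mm bar, 156 mm middle diameter; hub 30 mm diameter, up to 21 mm above the plane; three spokes of 11 mm bar in the plane, one along its own +x, the others at +120 and -120 degrees; open between. Yaw follows its turning. It stays where left.
- stop (a joint): Travel of the stop along the rail away from the wheel, m: 0 at the start, +0.010 per clockwise driven turn. The first 1.5 to 4.2 rad (hidden) of clockwise wheel turning are slack, about 0.03 N m, and move nothing; then the screw is driven against about 0.6 N m (14 N at 44 mm from the axis). Turning back meets 5.2 rad of slack. Pushing the stop itself does not move it.
- stop_face (a point): Centre of the flat face of the stop that looks away from the wheel (towards -y of the rig), at the height of the rail's axis; at the start y = +33 mm of the rig. The face is 34 mm wide (x) and reaches from 140 to 196 mm height; the stop is 24 mm long. A block joins it to the screw on the +x side.
- mould: Loose copper bell mould with a flat steel hook on top, 0.25 to 0.5 kg, standing mouth down; origin at the centre of its underside, z up, centre of mass near the axis. Bell 66 mm diameter, 60 mm high; neck up to 78 mm, x -26..10. Hook of bar 20 mm thick (in y): back x -20..-10; top bar 122..132 mm high, x -20..20; tip x 10..20, reaching down to 104 mm.
- seat (a point): Middle of the underside of the hook's top bar, 122 mm above the mould's origin; at 176 mm height when hung. The hook opens to the mould's +x: the rail enters sideways between neck and tip (78 to 104 mm up the mould), then lies along its y in the 20 mm slot under this point. With the hook square against the stop it is 10 mm from the face.
- tab (a point): Middle of the flat grip tab on top of the hook, 150 mm above the mould's origin, on its axis. The tab is 26 mm wide (mould x), 20 mm thick (mould y) and reaches from 132 to 166 mm height.
- jar: White plastic bottle, 60 mm diameter, 130 mm high, origin under its centre. Bystander.
- tray: Red-brown tray 140 x 220 mm with four white cups, 72 mm high. Bystander.
- buttons: Wooden box with two push buttons, 70 x 110 mm, 49 mm high. Bystander.
Mind the look-alikes: they are no part of the job. Leave any blue or purple look-alike of the mould alone.

How it is judged:
By the outcome, as a careful person would: the job done as asked, in the order asked, and still so for the second after the job is handed in, with the robot touching nothing.
It also fails if it takes over 72 s, if anything falls off the work surface, if the arm or the gripper's body presses on something with over 40 N, if the wrist force passes 120 N, or if a joint passes its speed limit or range.

ROBOT

A 7-joint arm with a two-finger parallel gripper is mounted at the origin on the work surface. World frame = base frame: x ahead of the robot, y to its left, z up, the work surface at z = 0. Lengths are in m, angles in rad, forces in N, time in s.
With the tool pointing down it reaches from about 0.4 to 0.85 m from the base axis. Payload 10.4 kg.
Tool frame: the origin (TCP) lies on the centre line of the jaws, within the pads' length; the fingertips stand 14 mm ahead of it and the grasp point (between the pads) lies 5 mm behind it; z points along the fingers, y is the line along which they close (so a half turn about z gives the same grasp; the last joint's range is limited). The gripper opens to 87 mm and grips with 3 to 60 N. Pads are 19 mm wide; open, the fingers measure 117 mm over their backs; the gripper's body (75 mm by 190 mm) begins 51 mm behind the grasp point.
Start: joints at [-1.3, 0.332, -0.065, 1.46, 0.022, 1.35, -0.088], TCP at [0.181, 0.598, 0.212] pointing down, gripper open.
Joint ranges: [-2.6, 2.6], [-0.5, 2.12], [-1.47, 1.34], [0.16, 2.42], [-1.27, 4.41], [0.06, 2.06], [-2.6, 2.6]. Speed limits (rad/s): [2.22, 2.22, 2.79, 2.79, 3.14, 3.14, 3.14].

INTERFACE

Orientations are given as a unit quaternion [x, y, z, w].
In Python, from rig import ctrl, eyes, hand_in gives the robot as it stands. The module is installed in compiled form; this text tells all that it offers.
- The arm moves only by the shell command python3 -m creep 'ROWS' [FORCE]. ROWS is JSON, a list that holds one entry, the list of rows, each a list of 5 numbers: the opening, from 0 (shut) to 1 (fully open), then the shift along the tool's x, y, z in cm, then the turn about the tool's z in degrees. In form: [[[grip, tx, ty, tz, turn], ...]]. A call has exactly 8 rows; each row shifts and turns the commanded pose from where the row before left it, along the tool's axes as they then stand; what a row does not reach is not made up. A row lasts 1/12 s, in which the tool goes at most 41.7 mm and 7.16 degrees, less where a joint would pass 70% of its speed; a pose out of reach is approached as far as the arm can. A call is refused whole if a number of a shift passes 4.17 or a number of a turn 7.16, either way. A call with a gripper value outside its range is refused whole. The fingers move at their own pace and stop on an object; FORCE is the grip in N (left out, the last holds). Time passes only in rows, so rows that do not move let the fingers close, or fill a call up. It gives the time, the measured TCP pose, the force, the opening and the grip force at its end, in the units of the state.
- ctrl.observe(): the state, without advancing time (a new reading comes with each control period).
- eyes.camera(name): name is "side" or "top"; returns a dict with "image" (384x512x3 uint8, red, green, blue), "mtx" (3x3 intrinsics, pixels), "eye" and "attitude" of the camera in the world. Camera axes: x right, y down, z forward; pixel columns grow to the right and rows downward; lengths in m; the calibration is good to about 2 mm. A picture is of the moment at which its call begins. There is no depth.
- hand_in(): hands the job in; it is judged then, once.
The state is a dict: "clock": time; "joints": joint angles; "qvel": joint speeds; "tau": joint torques, N m; "ee_pos": TCP position; "ee_rot": TCP orientation; "force": force on the tool from outside, world axes, zero at the start; "ft_torque": the same for the moment, N m; "opening": finger opening in m; "grip_force": force on a finger pad.
Only numpy, scipy, OpenCV 4.12 (cv2) and the standard library are available. Lean on these libraries where they do the work, as an engineer would, in place of code of your own. Each camera call takes 0.05 s, during which the arm holds its last target. There are 200 camera calls.

## Working session

There is one attempt and no reset: what is moved stays moved. The work goes in short steps, Python scripts to look and compute and a shell command to move; the robot and the scene stay as the last step left them, time stands still between calls to the robot, and variables do not carry over. Pictures are saved under pics/ and viewed, at most 10 in all, crops included, and the job is handed in when it is done.

```bash
mkdir -p pics; cat > h.py <<'E'
import numpy as np, cv2
from scipy.spatial.transform import Rotation as R
from rig import ctrl, eyes, hand_in
def cam(n):
    c=eyes.camera(n); a=np.array(c["attitude"],float)
    M=a if a.shape==(3,3) else R.from_quat(a).as_matrix()
    return np.array(c["image"]),np.array(c["mtx"]),np.array(c["eye"]),M
def ray(c,u,v):
    d=c[3]@np.linalg.inv(c[1])@np.array([u,v,1.]); return c[2],d/np.linalg.norm(d)
def onz(c,u,v,z):
    e,d=ray(c,u,v); return e+d*(z-e[2])/d[2]
def tri(c1,p1,c2,p2):
    e1,d1=ray(c1,*p1);e2,d2=ray(c2,*p2)
    s=np.linalg.lstsq(np.c_[d1,-d2],e2-e1,rcond=None)[0]
    a,b=e1+s[0]*d1,e2+s[1]*d2; return (a+b)/2,np.linalg.norm(a-b)
def proj(c,p):
    q=c[1]@c[3].T@(np.array(p)-c[2]); return q[:2]/q[2]
def save(n,im): cv2.imwrite(n,cv2.cvtColor(im,cv2.COLOR_RGB2BGR))
E
python3 - <<'E'
from h import *
import pickle
cs={n:cam(n) for n in("side","top")}
pickle.dump(cs,open("c0.pkl","wb"))
for n,c in cs.items(): save(f"pics/{n}0.png",c[0]); print(n,c[1].tolist(),c[2],c[3].round(3).tolist())
s=ctrl.observe(); print(s["clock"],s["ee_pos"],s["ee_rot"],s["opening"],s["force"])
E
```

```text
side [[371.52909645682877, 0.0, 252.75341002228245], [0.0, 371.52909645682877, 193.6550635813254], [0.0, 0.0, 1.0]] [ 0.23872838 -0.72413453  0.83734857] [[0.891, -0.325, 0.316], [-0.453, -0.617, 0.643], [-0.014, -0.716, -0.698]]
top [[410.89024169336017, 0.0, 264.74013882686086], [0.0, 410.89024169336017, 192.75772359304423], [0.0, 0.0, 1.0]] [ 0.49929853 -0.08672351  1.08435344] [[-0.005, -0.999, 0.043], [-1.0, 0.005, -0.011], [0.01, -0.043, -0.999]]
0.1 [0.18087823 0.59790111 0.21085685] [ 1.46360773e-01  9.89231092e-01 -6.05763761e-04 -6.78758401e-05] 0.08691518246815164 [-0.44238285 -0.31249964  0.45286764]
```

View pics/side0.png

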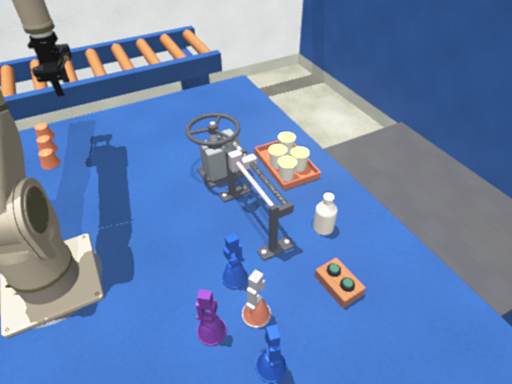

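View pics/top0.png

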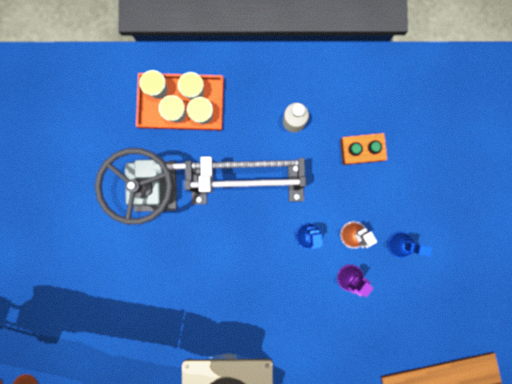

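Candidates for the mould are the copper bell with a steel hook (side 257,310; top 353,235), blue ones (side 235,272 and 272,360) and a purple one (side 210,322). Copper with grey steel fits the description. I'll confirm it in one enlarged crop, with the rig beside it.

```bash
python3 - <<'E'
from h import *
import pickle
cs=pickle.load(open("c0.pkl","rb"))
def crop(n,u,v,w,h,W,H): return cv2.resize(cs[n][0][v:v+h,u:u+w],(W,H),interpolation=cv2.INTER_CUBIC)
a=np.hstack([crop("side",220,255,75,75,300,300),crop("top",325,205,60,60,300,300)])
b=np.hstack([crop("side",175,105,125,125,300,300),crop("top",90,125,120,120,300,300)])
save("pics/crop0.png",np.vstack([a,b]))
E
```

```text
(no output)
```

View pics/crop0.png

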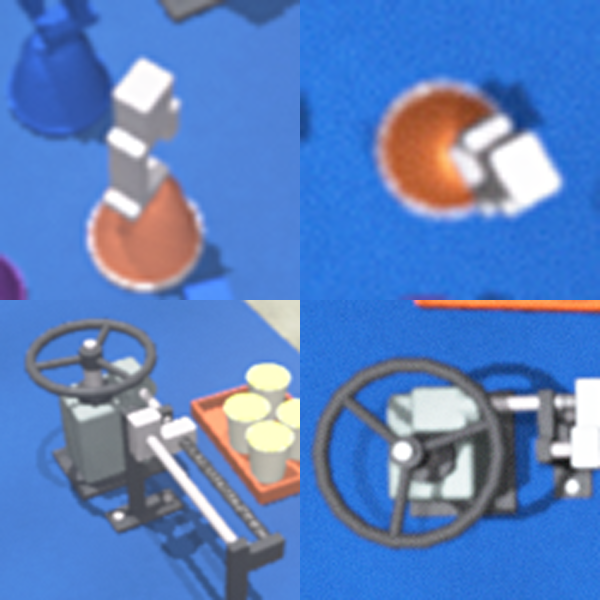

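The crop confirms it: a copper bell with a steel hook. The tab top is at about top (370,239) and side (256,276). The wheel has its hub at top (131,186) and three spokes. Next I measure.

```bash
python3 - <<'E'
from h import *
import pickle
cs=pickle.load(open("c0.pkl","rb")); S,T=cs["side"],cs["top"]
t=lambda x,y,k=5,o=(325,205):((x-300)/k+o[0]-.4,y/k+o[1]-.4)
sd=lambda x,y:(x/4+220-.4,y/4+255-.4)
print("tab top tri",tri(S,sd(144,85),T,t(526,172)))
for p in[(145,58),(113,92),(143,114),(176,80)]: print("side tab corner",onz(S,*sd(*p),.166)[:2].round(4))
for p in[(490,165),(540,133),(562,182),(510,215)]: print("top tab corner",onz(T,*t(*p),.166)[:2].round(4))
# bell
for n,c in cs.items():
    h=cv2.cvtColor(c[0],cv2.COLOR_RGB2HSV); m=((h[...,0]<16)&(h[...,1]>90)&(h[...,2]>90)).astype(np.uint8)
    k=np.zeros_like(m); 
    if n=="side": k[275:330,235:280]=1
    else: k[215:255,335:375]=1
    ct=max(cv2.findContours(m*k,0,1)[0],key=cv2.contourArea); print(n,"bell",cv2.boundingRect(ct),cv2.minEnclosingCircle(ct))
# rail+stop white mask top/side
w=lambda x,y:((x-300)/2.5+90,(y-300)/2.5+125); ws=lambda x,y:(x/2.4+175,(y-300)/2.4+105)
print("wheel tri",tri(S,ws(91,359),T,w(409.5,452.5)))
C=onz(T,*w(409.5,452.5),.185);print("wheel",C, "hub",onz(T,*w(402,452),.206))
for p in[(345,398),(490,425),(397,535)]:
    d=onz(T,*w(*p),.185)-C; print("spoke",d[:2].round(3),np.degrees(np.arctan2(d[1],d[0])))
for n,(u0,v0,u1,v1) in {"top":(222,170,290,200)}.items():
    g=cs[n][0].astype(int); 
    for u in range(216,292,12):
        col=g[172:196,u,0]; i=np.where(col>150)[0]+172; print(u,i.min() if len(i) else None,i.max() if len(i) else None, end=";")
print(); g=T[0].astype(int)
print("row184 R",g[183,185:225,0].tolist(), g[183,280:312,0].tolist()); print("stop v",g[150:205,205,0].tolist())
E
```

```text
tab top tri (array([ 0.43439949, -0.33037204,  0.16722382]), np.float64(0.0006672407959994621))
side tab corner [ 0.4433 -0.315 ]
side tab corner [ 0.4186 -0.3261]
side tab corner [ 0.4266 -0.3452]
side tab corner [ 0.4515 -0.3348]
top tab corner [ 0.4372 -0.3145]
top tab corner [ 0.4513 -0.3371]
top tab corner [ 0.4295 -0.3466]
top tab corner [ 0.4149 -0.3231]
side bell (244, 300, 25, 25) ((256.0, 311.7826232910156), 13.222437858581543)
top bell (342, 223, 21, 24) ((353.27777099609375, 234.38888549804688), 11.61453914642334)
wheel tri (array([0.55449877, 0.19068378, 0.18112153]), np.float64(0.0013261434176029937))
wheel [0.55364938 0.18974229 0.185     ] hub [0.55283544 0.18967144 0.206     ]
spoke [0.048 0.057] 49.72501726622587
spoke [ 0.024 -0.07 ] -71.22320329532
spoke [-0.072  0.01 ] 171.90186321510095
216 182 186;228 181 186;240 181 186;252 181 185;264 180 185;276 180 185;288 180 184;
row184 R [130, 141, 138, 136, 134, 166, 221, 244, 246, 246, 243, 243, 240, 236, 251, 254, 254, 254, 253, 253, 254, 254, 254, 255, 240, 175, 157, 202, 243, 253, 254, 254, 254, 253, 255, 254, 253, 254, 254, 254] [251, 251, 251, 252, 251, 250, 252, 251, 250, 249, 250, 248, 248, 246, 247, 249, 249, 245, 242, 191, 147, 132, 133, 133, 120, 90, 56, 33, 29, 36, 33, 37]
stop v [46, 50, 49, 41, 42, 56, 168, 255, 255, 254, 254, 254, 253, 254, 253, 253, 254, 253, 253, 253, 253, 253, 253, 254, 252, 250, 251, 253, 254, 254, 253, 253, 253, 254, 254, 254, 253, 254, 254, 255, 255, 236, 142, 108, 118, 126, 134, 143, 140, 139, 141, 139, 132, 106, 72]
```

```bash
python3 - <<'E'
from h import *
import pickle
cs=pickle.load(open("c0.pkl","rb")); S,T=cs["side"],cs["top"]
print("bell c",onz(T,353.3,234.4,.004), onz(S,256,311.8,.015))
# rail from sub-pixel centroids of the bright band, cast on its upper surface
P=[]
for u in range(222,292,4):
    w=np.clip(T[0][174:194,u,0].astype(float)-140,0,None); P.append(onz(T,u,(w*np.arange(174,194)).sum()/w.sum(),.173)[:2])
P=np.array(P); f=np.polyfit(P[:,1],P[:,0],1); yaw=np.arctan(-f[0]); print("rail x=a*y+b",f,"yaw",np.degrees(yaw))
ey=np.array([-np.sin(yaw),np.cos(yaw)]); W=np.array([.554,.190])
print("wheel off-axis", W[0]-np.polyval(f,W[1]))
pe=onz(T,299,183,.176)[:2]; print("rail/post junction",pe,(pe-W)@ey+.2)
sf=onz(T,211,183,.196)[:2]; print("stop face?",sf,(sf-W)@ey+.2)
g=S[0].astype(int)
save("pics/x.png",np.hstack([cv2.resize(T[0][150:210,180:310],(520,240)),cv2.resize(S[0][140:260,215:300],(280,395))[:240]]))
E
```

```text
bell c [ 0.43476966 -0.33031445  0.004     ] [ 0.43410409 -0.33076281  0.015     ]
rail x=a*y+b [-0.02223651  0.55874742] yaw 1.27384834421684
wheel off-axis -0.0005224780351571479
rail/post junction [ 0.55927388 -0.17248072] -0.16250837737064588
stop face? [0.55876423 0.01995568] 0.02989179568805031
```

View pics/x.png

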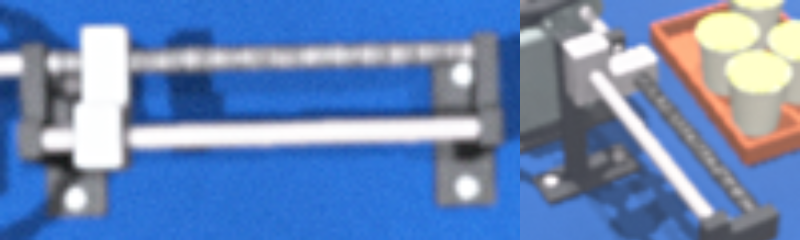

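```bash
python3 -m creep '[[[0,0,0,-0.5,-2.1],[0,0,0,-0.5,-2.1],[0,0,0,-0.5,-2.1],[0,0,0,-0.5,-2.1],[0,0,0,-0.5,-2.1],[0,0,0,-0.5,-2.1],[0,0,0,-0.5,-2.1],[0,0,0,-0.5,-2.1]]]' 20
python3 -m creep '[[[0,-2.2,-2.3,0,0],[0,-2.2,-2.3,0,0],[0,-2.2,-2.3,0,0],[0,-2.2,-2.3,0,0],[0,-2.2,-2.3,0,0],[0,-2.2,-2.3,0,0],[0,-2.2,-2.3,0,0],[0,-2.2,-2.3,0,0]]]'
python3 -m creep '[[[0,-2.2,-2.3,0,0],[0,-2.2,-2.3,0,0],[0,-2.2,-2.3,0,0],[0,-2.2,-2.3,0,0],[0,-2.2,-2.3,0,0],[0,-2.2,-2.3,0,0],[0,-2.2,-2.3,0,0],[0,0,0,0,0]]]'
python3 - <<'E'
from h import *
import pickle
cs=pickle.load(open("c0.pkl","rb"))
print("rail/post tri",tri(cs["side"],(273.3,205.3),cs["top"],(299.3,182.7)))
s=ctrl.observe();M=R.from_quat(s["ee_rot"]).as_matrix();print(s["ee_pos"],M.round(3).tolist(),s["opening"],s["joints"])
E
```

```text
clock: 0.77
ee_pos: [0.1809, 0.598, 0.2513]
ee_rot: [-0.001, 1.0, -0.0, -0.0]
force: [-0.5, 0.7, -0.8]
opening: 0.0418
grip_force: 0.0
clock: 1.43
ee_pos: [0.3576, 0.4127, 0.2513]
ee_rot: [0.0, 1.0, -0.0, -0.0]
force: [0.5, 0.6, 0.4]
opening: 0.0008
grip_force: 0.0
clock: 2.1
ee_pos: [0.5148, 0.2464, 0.2512]
ee_rot: [0.005, 1.0, -0.001, 0.001]
force: [0.2, -0.9, -0.2]
opening: 0.0006
grip_force: 0.0
rail/post tri (array([ 0.56199378, -0.1741209 ,  0.17585073]), np.float64(0.004493490277409858))
[0.51476887 0.24641894 0.25119609] [[-1.0, 0.009, 0.001], [0.009, 1.0, -0.003], [-0.001, -0.003, -1.0]] 0.0005817398946150577 [-0.72122777  0.19010966  0.22368813  1.56111845 -0.03938171  1.39538523
  1.06705787]
```

```bash
python3 -m creep '[[[0,-0.7,-0.5,0,0],[0,-0.7,-0.5,0,0],[0,-0.7,-0.5,0,0],[0,-0.7,-0.5,0,0],[0,0,0,0,0],[0,0,0,0,0],[0,0,0,0,0],[0,0,0,0,0]]]'
python3 - <<'E'
from h import *
c=cam("top"); d=cam("side")
save("pics/w1.png",np.hstack([cv2.resize(c[0][130:240,85:195],(400,400),interpolation=2),cv2.resize(d[0][80:190,150:260],(400,400),interpolation=2)]))
print(ctrl.observe()["ee_pos"])
E
```

```text
clock: 2.77
ee_pos: [0.5384, 0.2336, 0.2516]
ee_rot: [-0.0, 1.0, 0.0, -0.0]
force: [0.2, 1.3, 0.8]
opening: 0.0006
grip_force: 0.0
[0.53847449 0.2334718  0.25161598]
```

View pics/w1.png

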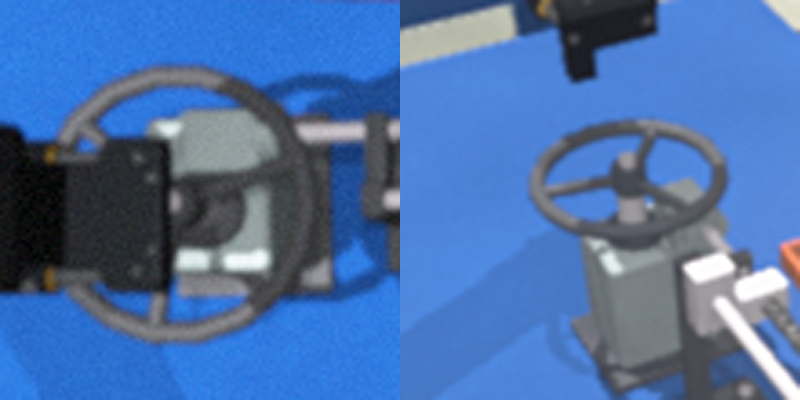

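```bash
python3 -m creep '[[[0,0,0,1.0,0],[0,0,0,1.0,0],[0,0,0,1.0,0],[0,0,0,1.0,0],[0,0,0,1.0,0],[0,0,0,1.2,0],[0,0,0,0,0],[0,0,0,0,0]]]'
python3 - <<'E'
import numpy as np
def tab(a0,da,n,r=4.4):
    a=np.radians(a0+da*np.arange(n+1)); return [f"{-(r*(np.cos(a[i+1])-np.cos(a[i]))):.2f},{r*(np.sin(a[i+1])-np.sin(a[i])):.2f}" for i in range(n)]
print("first",tab(109,-15,7)); 
t=tab(4,-2,96)
for i in range(0,96,8): print(4-2*i,sum(np.array([list(map(float,x.split(','))) for x in t[i:i+8]])).round(2)/8)
E
```

```text
clock: 3.53
ee_pos: [0.5384, 0.2328, 0.1886]
ee_rot: [0.0, 1.0, -0.0, -0.001]
force: [0.3, 0.2, 0.4]
opening: 0.0004
grip_force: 0.0
first ['-1.13,0.23', '-1.15,-0.07', '-1.09,-0.36', '-0.96,-0.63', '-0.76,-0.86', '-0.51,-1.03', '-0.23,-1.13']
4 [ 0.01 -0.15]
-12 [ 0.05125 -0.145  ]
-28 [ 0.08875 -0.12375]
-44 [ 0.12125 -0.09375]
-60 [ 0.1425  -0.05625]
-76 [ 0.15  -0.015]
-92 [0.15  0.025]
-108 [0.1375  0.06625]
-124 [0.11375 0.1025 ]
-140 [0.08 0.13]
-156 [0.04125 0.1475 ]
-172 [-0.    0.15]
```

```bash
python3 -m creep '[[[0,-1.13,0.15,0,0],[0,-1.15,-0.07,0,0],[0,-1.09,-0.36,0,0],[0,-0.96,-0.63,0,0],[0,-0.76,-0.86,0,0],[0,-0.51,-1.03,0,0],[0,-0.23,-1.13,0,0],[0,0,0,0,0]]]'
python3 -m creep '[[[0,0.01,-0.15,0,0],[0,0.01,-0.15,0,0],[0,0.01,-0.15,0,0],[0,0.01,-0.15,0,0],[0,0.01,-0.15,0,0],[0,0.01,-0.15,0,0],[0,0.01,-0.15,0,0],[0,0.01,-0.15,0,0]]]'
```

```text
clock: 4.2
ee_pos: [0.598, 0.1895, 0.1897]
ee_rot: [0.002, 1.0, -0.001, 0.0]
force: [0.3, -1.0, -0.6]
opening: 0.0004
grip_force: 0.0
clock: 4.87
ee_pos: [0.5962, 0.1816, 0.1895]
ee_rot: [0.0, 1.0, 0.0, -0.0]
force: [-0.4, -0.0, -0.0]
opening: 0.0004
grip_force: 0.0
```

```bash

python3 -m creep '[[[0,0.05,-0.145,0,0],[0,0.05,-0.145,0,0],[0,0.05,-0.145,0,0],[0,0.05,-0.145,0,0],[0,0.05,-0.145,0,0],[0,0.05,-0.145,0,0],[0,0.05,-0.145,0,0],[0,0.05,-0.145,0,0]]]'
python3 -m creep '[[[0,0.09,-0.125,0,0],[0,0.09,-0.125,0,0],[0,0.09,-0.125,0,0],[0,0.09,-0.125,0,0],[0,0.09,-0.125,0,0],[0,0.09,-0.125,0,0],[0,0.09,-0.125,0,0],[0,0.09,-0.125,0,0]]]'
python3 -m creep '[[[0,0.12,-0.095,0,0],[0,0.12,-0.095,0,0],[0,0.12,-0.095,0,0],[0,0.12,-0.095,0,0],[0,0.12,-0.095,0,0],[0,0.12,-0.095,0,0],[0,0.12,-0.095,0,0],[0,0.12,-0.095,0,0]]]'
python3 -m creep '[[[0,0.14,-0.055,0,0],[0,0.14,-0.055,0,0],[0,0.14,-0.055,0,0],[0,0.14,-0.055,0,0],[0,0.14,-0.055,0,0],[0,0.14,-0.055,0,0],[0,0.14,-0.055,0,0],[0,0.14,-0.055,0,0]]]'
```

```text
clock: 5.53
ee_pos: [0.5922, 0.17, 0.1895]
ee_rot: [0.0, 1.0, 0.0, -0.0]
force: [0.3, -0.3, -0.4]
opening: 0.0002
grip_force: 0.0
clock: 6.2
ee_pos: [0.5849, 0.16, 0.1895]
ee_rot: [0.0, 1.0, 0.0, -0.0]
force: [-0.6, 0.1, -0.3]
opening: 0.0002
grip_force: 0.0
clock: 6.87
ee_pos: [0.5753, 0.1524, 0.1895]
ee_rot: [0.0, 1.0, 0.0, -0.0]
force: [0.5, 0.5, 0.2]
opening: 0.0002
grip_force: 0.0
clock: 7.53
ee_pos: [0.5641, 0.1481, 0.1896]
ee_rot: [0.0, 1.0, 0.0, 0.0]
force: [0.1, 0.0, 0.7]
opening: 0.0004
grip_force: 0.0
```

```bash

python3 -m creep '[[[0,0.15,-0.015,0,0],[0,0.15,-0.015,0,0],[0,0.15,-0.015,0,0],[0,0.15,-0.015,0,0],[0,0.15,-0.015,0,0],[0,0.15,-0.015,0,0],[0,0.15,-0.015,0,0],[0,0.15,-0.015,0,0]]]'
python3 -m creep '[[[0,0.15,0.025,0,0],[0,0.15,0.025,0,0],[0,0.15,0.025,0,0],[0,0.15,0.025,0,0],[0,0.15,0.025,0,0],[0,0.15,0.025,0,0],[0,0.15,0.025,0,0],[0,0.15,0.025,0,0]]]'
python3 -m creep '[[[0,0.14,0.065,0,0],[0,0.14,0.065,0,0],[0,0.14,0.065,0,0],[0,0.14,0.065,0,0],[0,0.14,0.065,0,0],[0,0.14,0.065,0,0],[0,0.14,0.065,0,0],[0,0.14,0.065,0,0]]]'
```

```text
clock: 8.2
ee_pos: [0.5521, 0.147, 0.1895]
ee_rot: [0.0, 1.0, 0.0, 0.0]
force: [-0.2, -0.2, 0.4]
opening: 0.0001
grip_force: 0.0
clock: 8.87
ee_pos: [0.5401, 0.149, 0.1896]
ee_rot: [0.0, 1.0, 0.0, 0.0]
force: [0.1, 0.2, -0.0]
opening: 0.0006
grip_force: 0.0
clock: 9.53
ee_pos: [0.5289, 0.1542, 0.1895]
ee_rot: [0.0, 1.0, 0.0, -0.0]
force: [0.0, -0.4, -0.7]
opening: 0.0008
grip_force: 0.0
```

```bash

python3 -m creep '[[[0,0.115,0.1,0,0],[0,0.115,0.1,0,0],[0,0.115,0.1,0,0],[0,0.115,0.1,0,0],[0,0.115,0.1,0,0],[0,0.115,0.1,0,0],[0,0.115,0.1,0,0],[0,0.115,0.1,0,0]]]'
python3 -m creep '[[[0,0.08,0.13,0,0],[0,0.08,0.13,0,0],[0,0.08,0.13,0,0],[0,0.08,0.13,0,0],[0,0.08,0.13,0,0],[0,0.08,0.13,0,0],[0,0.08,0.13,0,0],[0,0.08,0.13,0,0]]]'
python3 - <<'E'
from h import *
c=cam("top"); d=cam("side")
save("pics/w2.png",np.hstack([cv2.resize(c[0][130:240,85:195],(400,400),interpolation=2),cv2.resize(d[0][80:190,150:260],(400,400),interpolation=2)]))
E
```

```text
clock: 10.2
ee_pos: [0.5197, 0.1622, 0.1895]
ee_rot: [0.0, 1.0, 0.0, -0.0]
force: [-0.1, 0.5, 0.1]
opening: 0.0006
grip_force: 0.0
clock: 10.87
ee_pos: [0.5134, 0.1727, 0.1895]
ee_rot: [0.0, 1.0, 0.0, 0.0]
force: [0.8, 0.8, -0.0]
opening: 0.0009
grip_force: 0.0
```

View pics/w2.png

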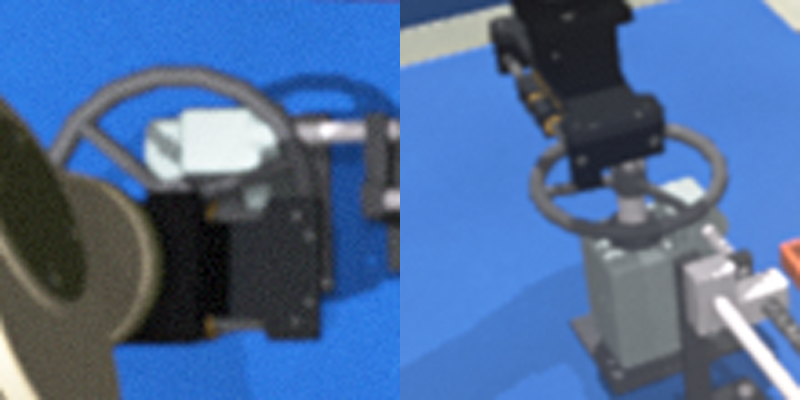

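```bash

python3 -m creep '[[[0,0.04,0.147,0,0],[0,0.04,0.147,0,0],[0,0.04,0.147,0,0],[0,0.04,0.147,0,0],[0,0.04,0.147,0,0],[0,0.04,0.147,0,0],[0,0.04,0.147,0,0],[0,0.04,0.147,0,0]]]'
python3 -m creep '[[[0,0,0.15,0,0],[0,0,0.15,0,0],[0,0,0.15,0,0],[0,0,0.15,0,0],[0,0,0.15,0,0],[0,0,0.15,0,0],[0,0,0.15,0,0],[0,0,0.15,0,0]]]'
```

```text
clock: 11.63
ee_pos: [0.5102, 0.1845, 0.1895]
ee_rot: [0.0, 1.0, 0.0, 0.0]
force: [0.1, -0.1, -0.3]
opening: 0.0003
grip_force: 0.0
clock: 12.3
ee_pos: [0.5102, 0.1965, 0.1895]
ee_rot: [0.0, 1.0, 0.0, -0.0]
force: [0.6, -0.5, -0.7]
opening: 0.0005
grip_force: 0.0
```

```bash
python3 - <<'E'
from h import *
import pickle
c0=pickle.load(open("c0.pkl","rb"))
C=np.array([.554,.190,.185])
for n in("top","side"):
    c=cam(n); pickle.dump(c,open(f"c1{n}.pkl","wb"))
    print(n)
    for im in(c0[n],c):
        o=[]
        for a in range(-180,180,10):
            v=[]
            for r in(.04,.048,.056):
                t=np.radians(a);u,w=proj(im,C+[r*np.cos(t),r*np.sin(t),0]); v.append(im[0][int(round(w)),int(round(u))].sum()//3)
            o.append(int(np.mean(v)))
        print(o)
d=pickle.load(open("c1side.pkl","rb"));c=pickle.load(open("c1top.pkl","rb"))
save("pics/w3.png",np.hstack([cv2.resize(c0["side"][0][90:160,170:260],(400,311),interpolation=2),cv2.resize(d[0][90:160,170:260],(400,311),interpolation=2)]))
E
```

```text
top
[124, 129, 151, 130, 148, 235, 233, 178, 167, 148, 95, 114, 184, 233, 235, 232, 230, 224, 173, 156, 128, 141, 109, 109, 115, 117, 117, 116, 118, 116, 121, 117, 117, 119, 140, 108]
[15, 44, 44, 44, 46, 47, 43, 48, 48, 61, 98, 71, 120, 179, 238, 237, 236, 230, 178, 164, 137, 147, 115, 116, 119, 120, 117, 48, 38, 48, 47, 30, 19, 16, 15, 12]
side
[112, 136, 142, 142, 143, 139, 139, 156, 133, 133, 124, 103, 181, 226, 221, 179, 143, 143, 143, 143, 142, 141, 128, 111, 146, 159, 164, 137, 139, 139, 137, 138, 138, 138, 134, 104]
[114, 141, 145, 145, 144, 137, 142, 159, 135, 137, 114, 83, 171, 230, 226, 182, 146, 145, 147, 145, 145, 144, 132, 113, 146, 127, 99, 102, 107, 98, 66, 46, 57, 100, 95, 80]
```

View pics/w3.png

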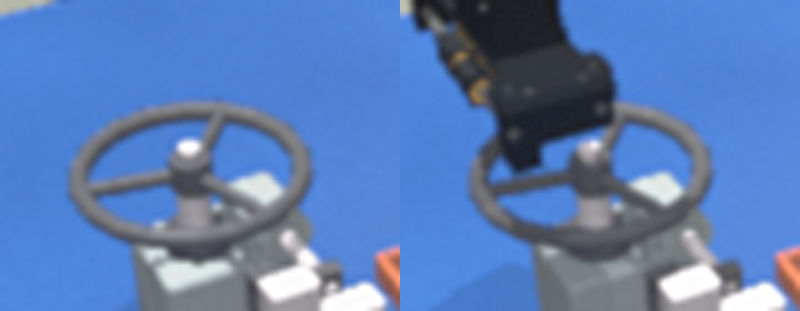

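```bash
python3 - <<'E'
from h import *
import pickle
d=pickle.load(open("c1side.pkl","rb"))
for z in(.1755,.1895,.2,.21): print(z,proj(d,[.510,.1965,z]), onz(d,199,127,z))
print("wheel",proj(d,[.554,.19,.185]),proj(d,[.554,.19,.206]), ctrl.observe()["ee_pos"])
c=pickle.load(open("c1top.pkl","rb"))
for z in (.1755,.25): print(proj(c,[.510,.1965,z]))
E
```

```text
0.1755 [198.71024144 134.09170143] [0.52459042 0.2320116  0.1755    ]
0.1895 [198.1767919  130.27908878] [0.51854361 0.21178636 0.1895    ]
0.2 [197.77061088 127.37607597] [0.51400851 0.19661743 0.2       ]
0.21 [197.37881088 124.57584559] [0.50968937 0.18217083 0.21      ]
wheel [212.522856   128.68989181] [211.90084627 122.89162978] [0.51020379 0.19662824 0.18953367]
[131.88012326 206.0443387 ]
[120.36563291 205.66601206]
```

The finger rode over the spokes: the wheel has not turned, and in the side view the tip at about (199,127) sits near z 0.20, higher than I assumed. I'll move to mid-gap, go lower and measure the tip.

```bash

python3 -m creep '[[[0,-0.25,0.6,0,0],[0,-0.25,0.6,0,0],[0,-0.5,0.6,0,0],[0,-0.6,0.6,0,0],[0,-0.6,0.5,0,0],[0,-0.6,0.5,0,0],[0,0,0,0,0],[0,0,0,0,0]]]'
python3 - <<'E'
from h import *
import pickle
c0=pickle.load(open("c0.pkl","rb"))["side"]
c=cam("side"); D=np.abs(c[0].astype(int)-c0[0]).sum(2)>110
p=ctrl.observe()["ee_pos"];print(p)
m=D[60:150,180:235]; 
for v in range(100,140): 
    i=np.where(D[v,180:235])[0]+180; print(v,(i.min(),i.max(),len(i)) if len(i) else 0,end="; ")
print([proj(c,[p[0]+a,p[1]+b,z]).round(1).tolist() for z in(.1755,.2) for a in(-.0095,.0095) for b in(-.015,.015)])
E
```

```text
clock: 13.07
ee_pos: [0.5385, 0.2304, 0.1892]
ee_rot: [0.0, 1.0, -0.0, -0.0]
force: [-1.2, -0.3, -0.6]
opening: 0.0006
grip_force: 0.0
[0.53833828 0.230044   0.18929111]
100 (np.int64(188), np.int64(222), 35); 101 (np.int64(189), np.int64(222), 34); 102 (np.int64(189), np.int64(222), 34); 103 (np.int64(190), np.int64(222), 33); 104 (np.int64(191), np.int64(222), 32); 105 (np.int64(191), np.int64(222), 32); 106 (np.int64(196), np.int64(222), 27); 107 (np.int64(196), np.int64(222), 27); 108 (np.int64(197), np.int64(222), 26); 109 (np.int64(197), np.int64(222), 26); 110 (np.int64(197), np.int64(220), 24); 111 (np.int64(197), np.int64(216), 20); 112 (np.int64(197), np.int64(213), 17); 113 (np.int64(197), np.int64(211), 15); 114 (np.int64(198), np.int64(211), 13); 115 (np.int64(198), np.int64(206), 9); 116 (np.int64(197), np.int64(205), 9); 117 (np.int64(197), np.int64(205), 9); 118 (np.int64(197), np.int64(206), 10); 119 (np.int64(194), np.int64(206), 8); 120 (np.int64(200), np.int64(204), 5); 121 (np.int64(211), np.int64(213), 3); 122 (np.int64(210), np.int64(215), 6); 123 (np.int64(210), np.int64(215), 6); 124 (np.int64(210), np.int64(216), 7); 125 (np.int64(209), np.int64(216), 3); 126 (np.int64(209), np.int64(215), 3); 127 (np.int64(209), np.int64(212), 4); 128 (np.int64(207), np.int64(207), 1); 129 (np.int64(201), np.int64(230), 10); 130 (np.int64(200), np.int64(231), 13); 131 (np.int64(217), np.int64(232), 16); 132 (np.int64(219), np.int64(233), 15); 133 (np.int64(222), np.int64(234), 13); 134 (np.int64(224), np.int64(233), 10); 135 (np.int64(226), np.int64(232), 7); 136 (np.int64(218), np.int64(231), 6); 137 (np.int64(224), np.int64(229), 3); 138 (np.int64(224), np.int64(226), 3); 139 (np.int64(225), np.int64(225), 1); [[202.2, 129.4], [198.8, 124.6], [207.9, 127.7], [204.4, 123.0], [201.4, 122.7], [197.9, 117.9], [207.1, 121.1], [203.5, 116.4]]
```

```bash

python3 -m creep '[[[0,0,0,0.5,0],[0,0,0,0.5,0],[0,0,0,0.5,0],[0,0,0,0.5,0],[0,0,0,0.4,0],[0,0,0,0,0],[0,0,0,0,0],[0,0,0,0,0]]]'
python3 - <<'E'
from h import *
import pickle
cs=pickle.load(open("c0.pkl","rb"));c0=cs["side"]
c=cam("side"); D=np.abs(c[0].astype(int)-c0[0]).sum(2)>110
p=ctrl.observe()["ee_pos"];print(p)
for v in range(112,140): 
    i=np.where(D[v,180:235])[0]+180; print(v,(int(i.min()),int(i.max()),len(i)) if len(i) else 0,end="; ")
y=np.array([.2896,.957,0])
for s in(-1,1):
  for z in(.197,.225): print(s,z,proj(c,np.array([.181,.598,0])+s*.051*y+[0,0,z]).round(1),proj(cs["top"],np.array([.181,.598,0])+s*.051*y+[0,0,z]).round(1))
im=np.vstack([np.hstack([cv2.resize(c0[0][30:110,20:100],(400,300),interpolation=2),cv2.resize(c0[0][90:150,170:250],(400,300),interpolation=2)]),np.hstack([cv2.resize(c[0][90:150,170:250],(400,300),interpolation=2),cv2.resize(cam("top")[0][150:225,85:185],(400,300),interpolation=2)])])
save("pics/w4.png",im)
E
```

```text
clock: 13.78
ee_pos: [0.5384, 0.2303, 0.1657]
ee_rot: [0.0, 1.0, 0.0, 0.0]
force: [0.1, 0.4, -0.3]
opening: 0.0006
grip_force: 0.0
[0.53842166 0.23037033 0.16580988]
112 (192, 222, 31); 113 (197, 222, 26); 114 (197, 223, 27); 115 (197, 222, 26); 116 (197, 222, 26); 117 (196, 219, 24); 118 (195, 218, 21); 119 (193, 217, 19); 120 (193, 210, 13); 121 (199, 213, 12); 122 (199, 216, 15); 123 (199, 215, 14); 124 (199, 216, 17); 125 (199, 216, 13); 126 (200, 215, 11); 127 (201, 211, 5); 128 0; 129 (201, 230, 10); 130 (199, 231, 14); 131 (217, 232, 16); 132 (219, 233, 15); 133 (222, 234, 13); 134 (224, 233, 10); 135 (226, 232, 7); 136 (218, 231, 6); 137 (224, 229, 3); 138 (224, 226, 3); 139 (225, 225, 1); -1 0.197 [ 63.7 102.8] [-40.7 370. ]
-1 0.225 [60.6 95.2] [-50.8 375.4]
1 0.197 [69. 88.] [-87.1 356.2]
1 0.225 [66.2 80.7] [-98.7 361. ]
```

View pics/w4.png

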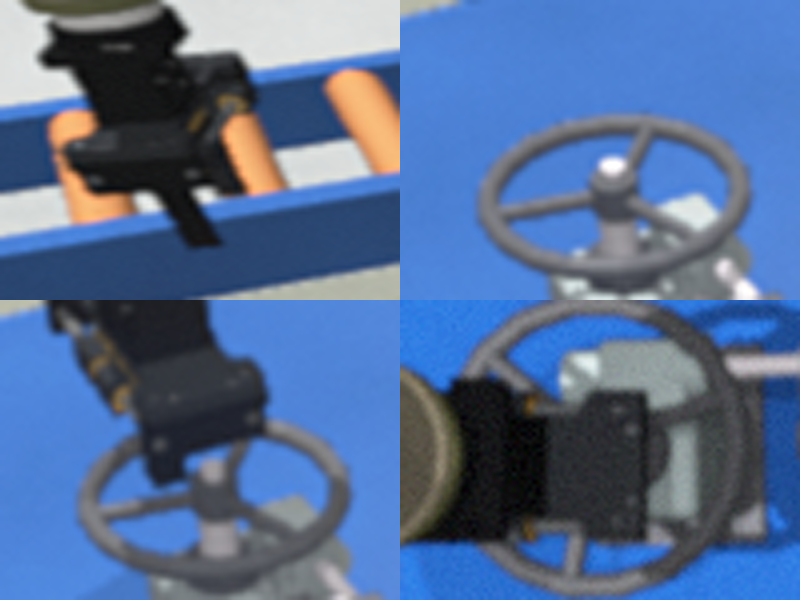

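Now the tip measures about 14 mm above the reported TCP rather than 14 mm below it, at about z 0.18. I'll go 5 mm lower, push a little and check that a spoke moves.

```bash

python3 -m creep '[[[0,0,0,0.5,0],[0,0,0,0,0],[0,-1.15,0.1,0,0],[0,-1.15,-0.1,0,0],[0,-1.09,-0.36,0,0],[0,-0.96,-0.63,0,0],[0,-0.76,-0.86,0,0],[0,0,0,0,0]]]'
cat > spk.py <<'E'
from h import *
import pickle
c0=pickle.load(open("c0.pkl","rb")); C=np.array([.554,.190,.185])
def spk(n):
    c=cam(n); o=[]
    for im in(c0[n],c):
        v=[]
        for a in range(-180,180,10):
            q=[proj(im,C+[r*np.cos(np.radians(a)),r*np.sin(np.radians(a)),0]) for r in(.04,.048,.056)]
            v.append(int(np.mean([im[0][int(round(w)),int(round(u))].mean() for u,w in q])))
        o.append(v)
    o=np.array(o); print(n); print(o[0].tolist()); print(o[1].tolist()); return c
def stop(c):  # sub-pixel column of the stop's edge on the rail, top view
    g=c[0][177:190,195:250,2].astype(float); return g
E
python3 - <<'E'
from spk import *
spk("side"); spk("top")
E
```

```text
clock: 14.55
ee_pos: [0.5912, 0.2084, 0.1604]
ee_rot: [0.002, 1.0, -0.001, 0.0]
force: [0.3, -0.8, 0.4]
opening: 0.0003
grip_force: 0.0
side
[112, 137, 142, 142, 143, 139, 139, 156, 133, 133, 124, 103, 181, 227, 221, 179, 143, 143, 143, 143, 142, 141, 129, 112, 146, 159, 164, 137, 139, 139, 138, 138, 139, 138, 134, 104]
[143, 142, 145, 144, 145, 132, 116, 148, 138, 122, 113, 125, 125, 124, 127, 141, 148, 108, 80, 84, 51, 44, 53, 76, 144, 157, 168, 141, 142, 128, 97, 122, 143, 142, 142, 143]
top
[124, 129, 151, 131, 148, 236, 233, 179, 167, 148, 95, 114, 185, 233, 235, 232, 230, 224, 173, 156, 128, 141, 109, 109, 115, 117, 118, 116, 118, 116, 121, 117, 117, 120, 140, 108]
[133, 135, 163, 171, 184, 218, 106, 187, 118, 121, 48, 51, 53, 43, 44, 46, 46, 45, 36, 13, 13, 18, 16, 16, 17, 12, 70, 113, 117, 100, 91, 117, 118, 118, 143, 132]
```

The wheel now follows: its spokes moved from 50° to about 0°, unloaded so far. I continue in small arcs, watching the force.

```bash

python3 -m creep '[[[0,-0.21,-0.47,0,0],[0,-0.21,-0.47,0,0],[0,-0.21,-0.47,0,0],[0,-0.21,-0.47,0,0],[0,0.01,-0.3,0,0],[0,0.01,-0.3,0,0],[0,0.01,-0.3,0,0],[0,0.01,-0.3,0,0]]]'
python3 -m creep '[[[0,0.05,-0.145,0,0],[0,0.05,-0.145,0,0],[0,0.05,-0.145,0,0],[0,0.05,-0.145,0,0],[0,0.05,-0.145,0,0],[0,0.05,-0.145,0,0],[0,0.05,-0.145,0,0],[0,0.05,-0.145,0,0]]]'
python3 -m creep '[[[0,0.09,-0.125,0,0],[0,0.09,-0.125,0,0],[0,0.09,-0.125,0,0],[0,0.09,-0.125,0,0],[0,0.09,-0.125,0,0],[0,0.09,-0.125,0,0],[0,0.09,-0.125,0,0],[0,0.09,-0.125,0,0]]]'
```

```text
clock: 15.32
ee_pos: [0.5973, 0.1808, 0.1606]
ee_rot: [0.0, 1.0, 0.0, 0.0]
force: [0.3, 1.1, -0.1]
opening: 0.0008
grip_force: 0.4
clock: 15.98
ee_pos: [0.5933, 0.1692, 0.1606]
ee_rot: [0.0, 1.0, 0.0, 0.0]
force: [0.8, 0.8, -0.6]
opening: 0.0005
grip_force: 0.4
clock: 16.65
ee_pos: [0.5861, 0.1592, 0.1605]
ee_rot: [0.0, 1.0, 0.0, 0.0]
force: [0.7, 1.2, -1.1]
opening: 0.0004
grip_force: 0.3
```

```bash

python3 -m creep '[[[0,0.12,-0.095,0,0],[0,0.12,-0.095,0,0],[0,0.12,-0.095,0,0],[0,0.12,-0.095,0,0],[0,0.12,-0.095,0,0],[0,0.12,-0.095,0,0],[0,0.12,-0.095,0,0],[0,0.12,-0.095,0,0]]]'
python3 -m creep '[[[0,0.14,-0.055,0,0],[0,0.14,-0.055,0,0],[0,0.14,-0.055,0,0],[0,0.14,-0.055,0,0],[0,0.14,-0.055,0,0],[0,0.14,-0.055,0,0],[0,0.14,-0.055,0,0],[0,0.14,-0.055,0,0]]]'
python3 -m creep '[[[0,0.15,-0.015,0,0],[0,0.15,-0.015,0,0],[0,0.15,-0.015,0,0],[0,0.15,-0.015,0,0],[0,0.15,-0.015,0,0],[0,0.15,-0.015,0,0],[0,0.15,-0.015,0,0],[0,0.15,-0.015,0,0]]]'
```

```text
clock: 17.32
ee_pos: [0.5764, 0.1517, 0.1605]
ee_rot: [0.0, 1.0, 0.0, -0.0]
force: [0.7, -0.5, 0.4]
opening: 0.0002
grip_force: 0.3
clock: 17.98
ee_pos: [0.5652, 0.1473, 0.1606]
ee_rot: [0.0, 1.0, 0.0, 0.0]
force: [1.1, 1.0, -0.8]
opening: 0.0005
grip_force: 0.4
clock: 18.65
ee_pos: [0.5532, 0.1461, 0.1605]
ee_rot: [0.0, 1.0, 0.0, -0.0]
force: [1.7, 0.2, 0.5]
opening: 0.0004
grip_force: 0.4
```

```bash

python3 -m creep '[[[0,0.15,0.025,0,0],[0,0.15,0.025,0,0],[0,0.15,0.025,0,0],[0,0.15,0.025,0,0],[0,0.15,0.025,0,0],[0,0.15,0.025,0,0],[0,0.15,0.025,0,0],[0,0.15,0.025,0,0]]]'
python3 -m creep '[[[0,0.14,0.065,0,0],[0,0.14,0.065,0,0],[0,0.14,0.065,0,0],[0,0.14,0.065,0,0],[0,0.14,0.065,0,0],[0,0.14,0.065,0,0],[0,0.14,0.065,0,0],[0,0.14,0.065,0,0]]]'
python3 -m creep '[[[0,0.115,0.1,0,0],[0,0.115,0.1,0,0],[0,0.115,0.1,0,0],[0,0.115,0.1,0,0],[0,0.115,0.1,0,0],[0,0.115,0.1,0,0],[0,0.115,0.1,0,0],[0,0.115,0.1,0,0]]]'
```

```text
clock: 19.32
ee_pos: [0.5411, 0.1482, 0.1605]
ee_rot: [0.0, 1.0, 0.0, -0.0]
force: [0.2, -0.6, -0.6]
opening: 0.0008
grip_force: 0.4
clock: 19.98
ee_pos: [0.53, 0.1535, 0.1605]
ee_rot: [0.0, 1.0, 0.0, -0.0]
force: [0.5, -0.2, -0.2]
opening: 0.0005
grip_force: 0.3
clock: 20.65
ee_pos: [0.5208, 0.1615, 0.1606]
ee_rot: [0.0, 1.0, 0.0, -0.0]
force: [0.4, 0.2, -0.0]
opening: 0.0008
grip_force: 0.3
```

```bash

python3 -m creep '[[[0,0.08,0.13,0,0],[0,0.08,0.13,0,0],[0,0.08,0.13,0,0],[0,0.08,0.13,0,0],[0,0.08,0.13,0,0],[0,0.08,0.13,0,0],[0,0.08,0.13,0,0],[0,0.08,0.13,0,0]]]'
python3 - <<'E'
from spk import *
c=spk("side"); c=spk("top")
E
```

```text
clock: 21.32
ee_pos: [0.5145, 0.1719, 0.1605]
ee_rot: [0.0, 1.0, -0.0, 0.0]
force: [2.6, -2.7, -0.6]
opening: 0.0004
grip_force: 1.8
side
[112, 137, 142, 142, 143, 139, 139, 156, 133, 133, 124, 103, 181, 227, 221, 179, 143, 143, 143, 143, 142, 141, 129, 112, 146, 159, 164, 137, 139, 139, 138, 138, 139, 138, 134, 104]
[61, 72, 52, 39, 46, 108, 138, 158, 137, 125, 134, 210, 103, 118, 216, 183, 147, 146, 139, 113, 96, 61, 56, 64, 61, 58, 58, 58, 60, 65, 61, 56, 73, 90, 95, 86]
top
[124, 129, 151, 131, 148, 236, 233, 179, 167, 148, 95, 114, 185, 233, 235, 232, 230, 224, 173, 156, 128, 141, 109, 109, 115, 117, 118, 116, 118, 116, 121, 117, 117, 120, 140, 108]
[54, 19, 24, 14, 9, 24, 31, 36, 75, 109, 121, 95, 65, 160, 240, 238, 235, 230, 181, 188, 191, 143, 123, 123, 101, 101, 60, 54, 51, 51, 52, 60, 74, 77, 76, 115]
```

```bash

python3 -m creep '[[[0,0.04,0.147,0,0],[0,0.04,0.147,0,0],[0,0,0,0,0],[0,0,0,0,0],[0,0,0,0,0],[0,0,0,0,0],[0,0,0,0,0],[0,0,0,0,0]]]'
python3 -m creep '[[[0,0.04,0.147,0,0],[0,0.04,0.147,0,0],[0,0,0,0,0],[0,0,0,0,0],[0,0,0,0,0],[0,0,0,0,0],[0,0,0,0,0],[0,0,0,0,0]]]'
python3 -m creep '[[[0,0.04,0.147,0,0],[0,0.04,0.147,0,0],[0,0.04,0.147,0,0],[0,0.04,0.147,0,0],[0,0,0,0,0],[0,0,0,0,0],[0,0,0,0,0],[0,0,0,0,0]]]'
```

```text
clock: 22.08
ee_pos: [0.5145, 0.1722, 0.1606]
ee_rot: [0.001, 1.0, -0.001, 0.0]
force: [3.0, -8.4, 0.6]
opening: 0.0004
grip_force: 4.4
clock: 22.75
ee_pos: [0.5142, 0.1743, 0.1606]
ee_rot: [0.002, 1.0, -0.002, 0.001]
force: [3.7, -11.1, 0.2]
opening: 0.0004
grip_force: 5.6
clock: 23.42
ee_pos: [0.5135, 0.1783, 0.1606]
ee_rot: [0.003, 1.0, -0.003, 0.001]
force: [7.5, -16.0, -0.2]
opening: 0.0004
grip_force: 7.6
```

```bash

python3 -m creep '[[[0,-0.01,0.38,0,0],[0,-0.01,0.38,0,0],[0,-0.01,0.38,0,0],[0,-0.01,0.38,0,0],[0,-0.14,0.35,0,0],[0,-0.14,0.35,0,0],[0,-0.14,0.35,0,0],[0,-0.14,0.35,0,0]]]'
python3 -m creep '[[[0,-0.26,0.28,0,0],[0,-0.26,0.28,0,0],[0,-0.26,0.28,0,0],[0,-0.26,0.28,0,0],[0,-0.34,0.18,0,0],[0,-0.34,0.18,0,0],[0,-0.34,0.18,0,0],[0,-0.34,0.18,0,0]]]'
python3 - <<'E'
from spk import *
s=ctrl.observe(); d=s["ee_pos"][:2]-C[:2]; print(d,np.hypot(*d),np.degrees(np.arctan2(d[1],d[0])))
E
```

```text
clock: 24.08
ee_pos: [0.5171, 0.2067, 0.1596]
ee_rot: [0.003, 1.0, -0.004, -0.002]
force: [-4.8, -19.6, 1.9]
opening: 0.0006
grip_force: 8.0
clock: 24.75
ee_pos: [0.5383, 0.228, 0.1585]
ee_rot: [0.001, 1.0, -0.003, -0.004]
force: [-13.6, -11.5, 1.2]
opening: 0.0004
grip_force: 7.0
[-0.0157035   0.03803337] 0.0411477500279656 112.43511842596477
```

```bash

python3 -m creep '[[[0,-0.38,0.05,-0.05,0],[0,-0.38,0.05,-0.05,0],[0,-0.38,0.05,-0.05,0],[0,-0.38,0.05,0,0],[0,-0.37,-0.08,0,0],[0,-0.37,-0.08,0,0],[0,-0.37,-0.08,0,0],[0,-0.37,-0.08,0,0]]]'
python3 -m creep '[[[0,-0.32,-0.2,0,0],[0,-0.32,-0.2,0,0],[0,-0.32,-0.2,0,0],[0,-0.32,-0.2,0,0],[0,-0.24,-0.3,0,0],[0,-0.24,-0.3,0,0],[0,-0.24,-0.3,0,0],[0,-0.24,-0.3,0,0]]]'
python3 -m creep '[[[0,-0.12,-0.36,0,0],[0,-0.12,-0.36,0,0],[0,-0.12,-0.36,0,0],[0,-0.12,-0.36,0,0],[0,0.01,-0.38,0,0],[0,0.01,-0.38,0,0],[0,0.01,-0.38,0,0],[0,0.01,-0.38,0,0]]]'
python3 - <<'E'
from spk import *
s=ctrl.observe(); d=s["ee_pos"][:2]-C[:2]; print(d,np.hypot(*d),np.degrees(np.arctan2(d[1],d[0])))
E
```

```text
clock: 25.42
ee_pos: [0.566, 0.2308, 0.1594]
ee_rot: [-0.001, 1.0, -0.001, -0.006]
force: [-18.1, 0.6, -0.7]
opening: 0.0006
grip_force: 7.2
clock: 26.08
ee_pos: [0.5894, 0.2143, 0.1603]
ee_rot: [-0.002, 1.0, 0.002, -0.004]
force: [-11.7, 11.4, -1.9]
opening: 0.0003
grip_force: 6.1
clock: 26.75
ee_pos: [0.595, 0.1892, 0.1609]
ee_rot: [-0.004, 1.0, 0.005, -0.002]
force: [-1.9, 21.5, -6.4]
opening: 0.0008
grip_force: 9.3
[ 0.04096904 -0.00075742] 0.040976045384475294 -1.0591407722868451
```

```bash

python3 -m creep '[[[0,0.14,-0.35,0,0],[0,0.14,-0.35,0,0],[0,0.14,-0.35,0,0],[0,0.14,-0.35,0,0],[0,0.26,-0.28,0,0],[0,0.26,-0.28,0,0],[0,0.26,-0.28,0,0],[0,0.26,-0.28,0,0]]]'
python3 -m creep '[[[0,0.34,-0.18,0,0],[0,0.34,-0.18,0,0],[0,0.34,-0.18,0,0],[0,0.34,-0.18,0,0],[0,0.38,-0.05,0,0],[0,0.38,-0.05,0,0],[0,0.38,-0.05,0,0],[0,0.38,-0.05,0,0]]]'
python3 -m creep '[[[0,0.37,0.08,0,0],[0,0.37,0.08,0,0],[0,0.37,0.08,0,0],[0,0.37,0.08,0,0],[0,0.32,0.2,0,0],[0,0.32,0.2,0,0],[0,0.32,0.2,0,0],[0,0.32,0.2,0,0]]]'
python3 -m creep '[[[0,0.24,0.3,0,0],[0,0.24,0.3,0,0],[0,0.24,0.3,0,0],[0,0.24,0.3,0,0],[0,0.12,0.36,0,0],[0,0.12,0.36,0,0],[0,0.12,0.36,0,0],[0,0.12,0.36,0,0]]]'
python3 - <<'E'
from spk import *
s=ctrl.observe(); d=s["ee_pos"][:2]-C[:2]; print(d,np.hypot(*d),np.degrees(np.arctan2(d[1],d[0])))
E
```

```text
clock: 27.42
ee_pos: [0.5833, 0.1608, 0.1625]
ee_rot: [-0.002, 1.0, 0.003, 0.002]
force: [11.6, 12.9, -5.0]
opening: 0.0006
grip_force: 7.2
clock: 28.08
ee_pos: [0.5577, 0.1483, 0.1639]
ee_rot: [-0.0, 1.0, 0.002, 0.005]
force: [20.2, 4.6, -2.5]
opening: 0.0003
grip_force: 8.4
clock: 28.75
ee_pos: [0.5302, 0.1555, 0.1641]
ee_rot: [0.002, 1.0, -0.0, 0.005]
force: [15.6, -6.9, 2.4]
opening: 0.0002
grip_force: 6.8
clock: 29.42
ee_pos: [0.5147, 0.1785, 0.1632]
ee_rot: [0.003, 1.0, -0.002, 0.003]
force: [12.4, -19.0, 3.5]
opening: 0.0007
grip_force: 9.0
[-0.03927211 -0.01149169] 0.040918911803464644 -163.6896181078577
```

```bash

python3 -m creep '[[[0,-0.01,0.38,0.05,0],[0,-0.01,0.38,0.05,0],[0,-0.01,0.38,0.05,0],[0,-0.01,0.38,0.05,0],[0,-0.14,0.35,0,0],[0,-0.14,0.35,0,0],[0,-0.14,0.35,0,0],[0,-0.14,0.35,0,0]]]'
python3 -m creep '[[[0,-0.26,0.28,0,0],[0,-0.26,0.28,0,0],[0,-0.26,0.28,0,0],[0,-0.26,0.28,0,0],[0,-0.34,0.18,0,0],[0,-0.34,0.18,0,0],[0,-0.34,0.18,0,0],[0,-0.34,0.18,0,0]]]'
python3 -m creep '[[[0,-0.38,0.05,0,0],[0,-0.38,0.05,0,0],[0,-0.38,0.05,0,0],[0,-0.38,0.05,0,0],[0,-0.37,-0.08,0,0],[0,-0.37,-0.08,0,0],[0,-0.37,-0.08,0,0],[0,-0.37,-0.08,0,0]]]'
python3 -m creep '[[[0,-0.32,-0.2,0,0],[0,-0.32,-0.2,0,0],[0,-0.32,-0.2,0,0],[0,-0.32,-0.2,0,0],[0,-0.24,-0.3,0,0],[0,-0.24,-0.3,0,0],[0,-0.24,-0.3,0,0],[0,0,0,0,0]]]'
python3 - <<'E'
from spk import *
s=ctrl.observe(); d=s["ee_pos"][:2]-C[:2]; print(d,np.hypot(*d),np.degrees(np.arctan2(d[1],d[0])))
c=spk("top"); 
import pickle; pickle.dump(c,open("c2top.pkl","wb"))
def edge(c):
    r=[]
    for v in(180,181,186,187): # rows of the stop's top beside the rail
        g=c[0][v,206:236,2].astype(float)-c[0][v,206:236,0]; 
        r.append(g.astype(int).tolist())
    return r
for q in(c0["top"],c):
    for v in(178,179,188,189): print(v,q[0][v,204:232,0].tolist())
E
```

```text
clock: 30.08
ee_pos: [0.5172, 0.2072, 0.1595]
ee_rot: [0.003, 1.0, -0.003, -0.001]
force: [-4.2, -19.6, 4.4]
opening: 0.0003
grip_force: 7.8
clock: 30.75
ee_pos: [0.5384, 0.2281, 0.1581]
ee_rot: [0.001, 1.0, -0.003, -0.004]
force: [-13.9, -10.4, 0.9]
opening: 0.0005
grip_force: 7.1
clock: 31.42
ee_pos: [0.5663, 0.2309, 0.1578]
ee_rot: [-0.001, 1.0, -0.001, -0.006]
force: [-18.1, 0.8, -0.0]
opening: 0.0007
grip_force: 7.2
clock: 32.08
ee_pos: [0.5876, 0.2163, 0.1584]
ee_rot: [-0.001, 1.0, 0.001, -0.004]
force: [-8.7, 7.9, -2.3]
opening: 0.0005
grip_force: 5.0
[0.03360185 0.02626833] 0.04265101947945577 38.01660151732211
top
[124, 129, 151, 131, 148, 236, 233, 179, 167, 148, 95, 114, 185, 233, 235, 232, 230, 224, 173, 156, 128, 141, 109, 109, 115, 117, 118, 116, 118, 116, 121, 117, 117, 120, 140, 108]
[129, 134, 166, 169, 184, 243, 240, 153, 71, 84, 67, 57, 63, 46, 46, 43, 46, 44, 45, 26, 13, 7, 17, 21, 21, 17, 48, 93, 115, 116, 121, 107, 88, 119, 127, 111]
178 [253, 254, 254, 255, 255, 239, 153, 95, 69, 46, 32, 24, 30, 33, 37, 35, 40, 44, 31, 33, 28, 26, 24, 20, 21, 22, 26, 20]
179 [2
[... 190 characters left out ...]
 54, 45, 46, 40, 36, 40, 41, 37, 35, 34, 35, 33, 31]
189 [255, 255, 255, 255, 255, 253, 193, 115, 67, 48, 30, 39, 37, 38, 38, 36, 39, 37, 40, 33, 34, 36, 34, 39, 36, 33, 38, 36]
178 [113, 213, 255, 255, 255, 254, 254, 254, 254, 255, 255, 255, 240, 139, 85, 62, 33, 29, 25, 30, 29, 36, 33, 36, 28, 24, 20, 25]
179 [105, 207, 255, 255, 255, 254, 254, 254, 254, 254, 255, 255, 239, 140, 83, 56, 31, 31, 26, 27, 25, 32, 35, 36, 37, 38, 38, 38]
188 [101, 194, 255, 255, 255, 254, 254, 254, 254, 255, 255, 255, 247, 159, 93, 54, 39, 37, 31, 34, 34, 29, 34, 25, 28, 31, 29, 39]
189 [80, 185, 255, 255, 255, 255, 255, 255, 255, 255, 255, 255, 249, 163, 96, 56, 35, 21, 21, 15, 24, 27, 14, 25, 21, 18, 25, 35]
```

The stop edge moved about 6.75 px, or 14.6 mm. The arc says 13° remain, which is about 0.36 mm, so the two agree. Finishing the turn.

```bash

python3 -m creep '[[[0,-0.12,-0.22,0,0],[0,-0.11,-0.22,0,0],[0,-0.11,-0.23,0,0],[0,-0.1,-0.23,0,0],[0,0,0,0,0],[0,0,0,0,0],[0,0,0,0,0],[0,0,0,0,0]]]'
python3 - <<'E'
from spk import *
s=ctrl.observe(); d=s["ee_pos"][:2]-C[:2]; print(d,np.hypot(*d),np.degrees(np.arctan2(d[1],d[0])))
E
```

```text
clock: 32.8
ee_pos: [0.5924, 0.2083, 0.1587]
ee_rot: [-0.002, 1.0, 0.002, -0.003]
force: [-8.1, 9.1, -3.7]
opening: 0.0004
grip_force: 5.0
[0.03835434 0.01831354] 0.04250225023541666 25.523677268622794
```

```bash

python3 -m creep '[[[0,0.4,0.5,0,0],[0,0.4,0.5,0,0],[0,0.4,0.55,0,0],[0,0.4,0.55,0,0],[0,0,0,-2,0],[0,0,0,-2,0],[0,0,0,-2,0],[0,0,0,-2,0]]]'
python3 -m creep '[[[0.5,0.8,-2.8,0,0],[0.5,0.8,-2.8,0,0],[0.5,0.8,-2.8,0,0],[0.5,0.8,-2.8,0,0],[0.5,0.8,-2.8,0,0],[0.5,0.8,-2.8,0,0],[0.5,0.8,-2.8,0,0],[0.5,0.8,-2.8,0,0]]]'
python3 -m creep '[[[0.5,0.8,-2.8,0,0],[0.5,0.8,-2.8,0,0],[0.5,0.8,-2.8,0,0],[0.5,0.8,-2.8,0,0],[0.5,0.8,-2.8,0,0],[0.5,0.8,-2.8,0,0],[0.5,0.8,-2.8,0,0],[0.5,0.8,-2.8,0,0]]]'
python3 -m creep '[[[0.5,0.4,-2.7,0,0],[0.5,0.4,-2.7,0,0],[0.5,0.4,-2.7,0,0],[0.5,0.4,-2.7,0,0],[0.5,0,0,0,-5.9],[0.5,0,0,0,-5.9],[0.5,0,0,0,-5.9],[0.5,0,0,0,-5.9]]]'
python3 - <<'E'
from spk import *
s=ctrl.observe(); M=R.from_quat(s["ee_rot"]).as_matrix(); print(s["ee_pos"],M.round(3).tolist(),s["joints"].round(2) if hasattr(s["joints"],'round') else s["joints"])
c=cam("top")
for q in(c0["top"],c):
    for v in(178,188): print(v,q[0][v,204:232,0].tolist())
# tab yaw from white tab mask before
for n,box in(("top",(225,255,350,385)),("side",(265,312,240,270))):
    pass
E
```

```text
clock: 33.47
ee_pos: [0.5795, 0.2252, 0.2412]
ee_rot: [0.0, 1.0, 0.0, 0.0]
force: [-0.2, 0.2, 0.9]
opening: 0.0007
grip_force: 0.0
clock: 34.13
ee_pos: [0.515, -0.0001, 0.2403]
ee_rot: [0.0, 1.0, 0.0, 0.0]
force: [0.4, 0.1, -0.1]
opening: 0.0407
grip_force: 0.0
clock: 34.8
ee_pos: [0.451, -0.2241, 0.2404]
ee_rot: [0.0, 1.0, 0.0, 0.0]
force: [1.0, 0.3, 0.3]
opening: 0.0437
grip_force: 0.0
clock: 35.47
ee_pos: [0.436, -0.3305, 0.2397]
ee_rot: [-0.193, 0.981, -0.0, -0.0]
force: [-0.2, 0.0, -0.9]
opening: 0.0434
grip_force: 0.0
[ 0.43595336 -0.33047205  0.23971649] [[-0.925, -0.379, -0.001], [-0.379, 0.925, -0.0], [0.001, 0.0, -1.0]] [ 0.12  0.15  0.5   1.65 -0.07  1.36  2.59]
178 [253, 254, 254, 255, 255, 239, 153, 95, 69, 46, 32, 24, 30, 33, 37, 35, 40, 44, 31, 33, 28, 26, 24, 20, 21, 22, 26, 20]
188 [254, 254, 254, 254, 255, 251, 195, 112, 79, 58, 45, 49, 49, 53, 48, 54, 45, 46, 40, 36, 40, 41, 37, 35, 34, 35, 33, 31]
178 [149, 210, 255, 255, 255, 254, 254, 254, 254, 254, 255, 255, 238, 147, 87, 61, 50, 45, 35, 42, 39, 39, 33, 29, 28, 27, 21, 26]
188 [95, 178, 255, 255, 255, 254, 254, 254, 254, 254, 255, 255, 249, 177, 97, 64, 56, 47, 47, 41, 41, 49, 45, 41, 39, 38, 37, 30]
```

```bash
python3 - <<'E'
from spk import *
c=cam("side"); s=ctrl.observe(); p=s["ee_pos"]; y=R.from_quat(s["ee_rot"]).as_matrix()[:,1]
D=c[0].max(2)<75
for v in range(210,290,2):
    i=np.where(D[v,210:310])[0]+210; print(v,(int(i.min()),int(i.max()),len(i)) if len(i) else 0,end="; ")
print()
for z in(.2257,.2537):
    for k in(-1,1):
        for e in(.0217,.037): print(z,k,e,proj(c,[p[0]+k*e*y[0],p[1]+k*e*y[1],z]).round(1))
save("pics/m1.png",cv2.resize(c[0][180:340,190:320],(520,600*520//520),interpolation=2)[:600])
E
```

```text
210 (210, 291, 70); 212 (210, 288, 62); 214 (210, 285, 62); 216 (210, 285, 64); 218 (220, 285, 61); 220 (220, 288, 64); 222 (220, 302, 72); 224 (222, 306, 76); 226 (225, 309, 68); 228 (228, 309, 67); 230 (245, 309, 58); 232 (239, 308, 50); 234 (239, 306, 53); 236 (240, 305, 55); 238 (240, 304, 61); 240 (241, 303, 58); 242 (241, 301, 56); 244 (241, 300, 48); 246 (241, 298, 39); 248 (257, 296, 33); 250 (260, 294, 26); 252 (262, 292, 23); 254 (261, 290, 24); 256 (262, 289, 21); 258 (262, 287, 15); 260 (263, 285, 10); 262 (278, 283, 6); 264 (280, 281, 2); 266 0; 268 0; 270 0; 272 0; 274 0; 276 0; 278 0; 280 0; 282 0; 284 0; 286 0; 288 0; 
0.2257 -1 0.0217 [264.1 265.1]
0.2257 -1 0.037 [270.1 269.4]
0.2257 1 0.0217 [247.6 253.5]
0.2257 1 0.037 [242.  249.6]
0.2537 -1 0.0217 [264.2 256.6]
0.2537 -1 0.037 [270.4 260.9]
0.2537 1 0.0217 [247.3 244.9]
0.2537 1 0.037 [241.6 241. ]
```

View pics/m1.png

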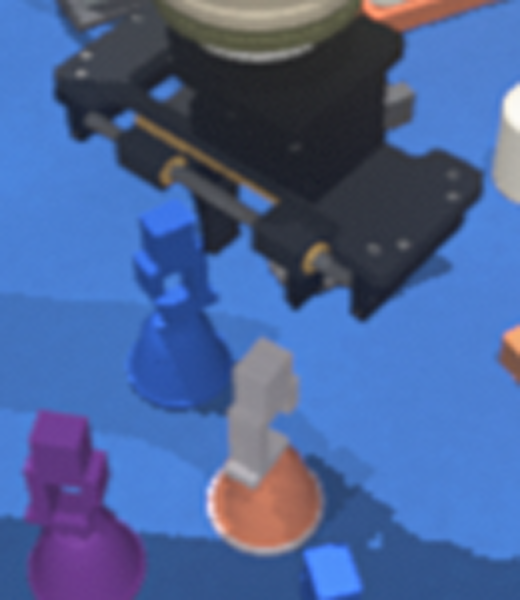

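The fingertips project to about (245,245) and (265,260), so tip z is about TCP + 0.014 again. I'll descend so the tips sit 10 mm above the bottom of the tab, then grip.

```bash

python3 -m creep '[[[0.5,0.15,0,1.4,0.25],[0.5,0,0,1.4,0.25],[0.5,0,0,1.4,0.25],[0.5,0,0,1.4,0.25],[0.5,0,0,1.4,0.25],[0.5,0,0,1.4,0.25],[0.5,0,0,1.4,0],[0.5,0,0,1.4,0]]]'
python3 -m creep '[[[0,0,0,0,0],[0,0,0,0,0],[0,0,0,0,0],[0,0,0,0,0],[0,0,0,0,0],[0,0,0,0,0],[0,0,0,0,0],[0,0,0,0,0]]]' 35
python3 -c "
from h import *
s=ctrl.observe();print(s['ee_pos'],R.from_quat(s['ee_rot']).as_matrix().round(3).tolist(),s['joints'],s['opening'])"
```

```text
clock: 36.23
ee_pos: [0.4338, -0.3318, 0.1273]
ee_rot: [-0.175, 0.985, -0.0, -0.0]
force: [0.2, 0.9, 0.1]
opening: 0.0434
grip_force: 0.0
clock: 36.9
ee_pos: [0.4349, -0.3319, 0.1287]
ee_rot: [-0.177, 0.984, -0.0, 0.001]
force: [1.7, 0.2, 6.0]
opening: 0.0199
grip_force: 34.2
[ 0.43485061 -0.33189031  0.12866651] [[-0.937, -0.349, 0.002], [-0.349, 0.937, -0.0], [-0.001, -0.001, -1.0]] [ 0.17928598  0.22987137  0.44545309  1.79826753 -0.10916325  1.13602032
  2.58739785] 0.019912370783954
```

```bash

python3 -m creep '[[[0,0,0,-0.6,0],[0,0,0,-1.2,0],[0,0,0,-1.2,0],[0,0,0,-1.2,0],[0,0,0,-1.2,0],[0,0,0,-1.2,0],[0,0,0,-1.2,0],[0,0,0,-1.2,0]]]'
python3 -m creep '[[[0,0,0,-1.2,2.4],[0,0,0,-1.2,2.4],[0,0,0,-1.2,2.4],[0,0,0,-1.2,2.4],[0,0,0,-1.2,2.4],[0,0,0,-1.2,2.4],[0,0,0,-1.2,2.4],[0,0,0,-1.2,2.4]]]'
python3 -m creep '[[[0,-0.7,2.6,0,0],[0,-0.7,2.6,0,0],[0,-0.7,2.6,0,0],[0,-0.7,2.6,0,0],[0,-0.7,2.6,0,0],[0,-0.7,2.6,0,0],[0,-0.7,2.6,0,0],[0,-0.7,2.6,0,0]]]'
python3 -m creep '[[[0,0,0,0,0],[0,0,0,0,0],[0,0,0,0,0],[0,0,0,0,0],[0,0,0,0,0],[0,0,0,0,0],[0,0,0,0,0],[0,0,0,0,0]]]'
python3 -c "
from h import *
s=ctrl.observe();print(s['ee_pos'],R.from_quat(s['ee_rot']).as_matrix().round(3).tolist(),s['joints'],s['opening'])"
```

```text
clock: 37.57
ee_pos: [0.434, -0.3316, 0.2191]
ee_rot: [-0.177, 0.984, 0.0, -0.0]
force: [-0.1, 0.4, -3.9]
opening: 0.0203
grip_force: 34.2
clock: 38.23
ee_pos: [0.4339, -0.3316, 0.3149]
ee_rot: [-0.009, 1.0, 0.0, -0.0]
force: [0.1, 0.4, -3.9]
opening: 0.0203
grip_force: 34.2
clock: 38.9
ee_pos: [0.4856, -0.1213, 0.3145]
ee_rot: [-0.01, 1.0, 0.0, -0.0]
force: [1.0, -1.3, -3.0]
opening: 0.0199
grip_force: 34.8
clock: 39.57
ee_pos: [0.4855, -0.1229, 0.3137]
ee_rot: [-0.01, 1.0, 0.0, -0.0]
force: [0.4, 0.1, -2.9]
opening: 0.0196
grip_force: 35.0
[ 0.48554996 -0.122854    0.31371438] [[-1.0, -0.02, -0.001], [-0.02, 1.0, 0.001], [0.001, 0.001, -1.0]] [-0.10995979  0.00996608  0.2706291   1.62295414 -0.00306088  1.50977825
  1.75209086] 0.019593869508804717
```

```bash

python3 -m creep '[[[0,0,0,1.6,0],[0,0,0,1.6,0],[0,0,0,1.6,0],[0,0,0,1.6,0],[0,0,0,1.6,0],[0,0,0,1.6,0],[0,0,0,1.0,0],[0,0,0,0,0]]]'
python3 -m creep '[[[0,0,0,0,0],[0,0,0,0,0],[0,0,0,0,0],[0,0,0,0,0],[0,0,0,0,0],[0,0,0,0,0],[0,0,0,0,0],[0,0,0,0,0]]]'
python3 - <<'E'
from h import *
s=ctrl.observe();print(s['ee_pos'],s['force'])
c=cam("side"); 
# copper bell under the gripper: rim bottom & position
h=cv2.cvtColor(c[0],cv2.COLOR_RGB2HSV); m=((h[...,0]<16)&(h[...,1]>90)&(h[...,2]>60)).astype(np.uint8); m[:,:220]=0;m[:180]=0;m[270:]=0;m[:,300:]=0
for ct in cv2.findContours(m,0,1)[0]:
    if cv2.contourArea(ct)>60: print(cv2.boundingRect(ct),cv2.contourArea(ct))
for z in(.07,.079,.088):
    a=np.linspace(0,2*np.pi,73); q=np.array([proj(c,[s['ee_pos'][0]+.033*np.cos(t),s['ee_pos'][1]+.033*np.sin(t),z]) for t in a]); print(z,q.min(0).round(1),q.max(0).round(1))
save("pics/m2.png",np.hstack([cv2.resize(c[0][170:270,210:310],(400,400),interpolation=2),cv2.resize(cam("top")[0][140:240,250:350],(400,400),interpolation=2)]))
E
```

```text
clock: 40.23
ee_pos: [0.4844, -0.1223, 0.2057]
ee_rot: [-0.01, 1.0, 0.0, -0.002]
force: [0.1, 0.3, -4.6]
opening: 0.0197
grip_force: 35.0
clock: 40.9
ee_pos: [0.4856, -0.1224, 0.2078]
ee_rot: [-0.011, 1.0, 0.0, -0.0]
force: [0.6, 0.8, -4.4]
opening: 0.0195
grip_force: 35.0
[ 0.48561857 -0.12243205  0.20779425] [ 0.59572211  0.75541051 -4.43622908]
(226, 212, 23, 23) 348.5
(277, 180, 23, 10) 111.0
0.07 [225.1 220.8] [249.6 239.6]
0.079 [224.9 218.6] [249.5 237.4]
0.088 [224.6 216.4] [249.5 235.2]
```

View pics/m2.png

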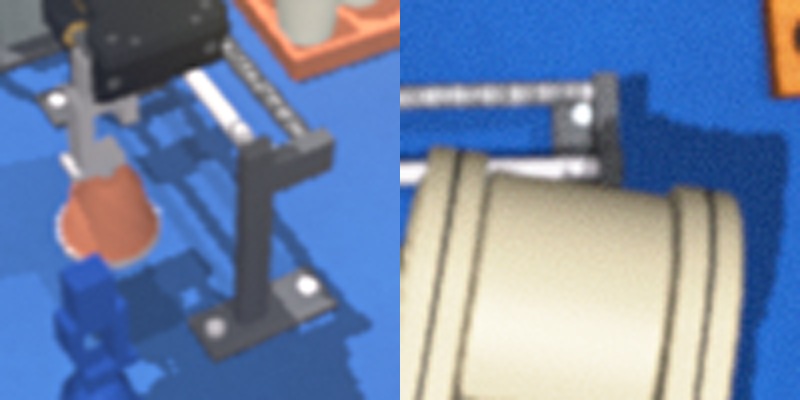

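The bell rim bottom is at about (238,237), which matches a 79 mm height, and the hook's tip faces the rail. Moving in sideways.

```bash

python3 -m creep '[[[0,-0.5,0,0,0],[0,-0.5,0,0,0],[0,-0.5,0,0,0],[0,-0.5,0,0,0],[0,-0.5,0,0,0],[0,-0.5,0,0,0],[0,-0.5,0,0,0],[0,-0.5,0,0,0]]]'
python3 -m creep '[[[0,-0.6,0,0,0],[0,-0.6,0,0,0],[0,-0.6,0,0,0],[0,-0.6,0,0,0],[0,-0.6,0,0,0],[0,-0.6,0,0,0],[0,0,0,0,0],[0,0,0,0,0]]]'
python3 -m creep '[[[0,0,0,0.4,0],[0,0,0,0.4,0],[0,0,0,0.4,0],[0,0,0,0.4,0],[0,0,0,0,0],[0,0,0,0,0],[0,0,0,0,0],[0,0,0,0,0]]]'
```

```text
clock: 41.67
ee_pos: [0.5261, -0.1216, 0.2076]
ee_rot: [-0.011, 1.0, 0.0, -0.0]
force: [0.8, 1.1, -4.0]
opening: 0.0196
grip_force: 35.0
clock: 42.33
ee_pos: [0.5617, -0.1208, 0.2075]
ee_rot: [-0.011, 1.0, 0.0, -0.001]
force: [-0.2, -0.4, -3.8]
opening: 0.02
grip_force: 35.0
clock: 43.0
ee_pos: [0.5617, -0.1209, 0.1919]
ee_rot: [-0.011, 1.0, 0.0, -0.0]
force: [-0.4, 0.3, -4.2]
opening: 0.0198
grip_force: 35.0
```

```bash

python3 -m creep '[[[0,0,0,0.2,0],[0,0,0,0.2,0],[0,0,0,0.2,0],[0,0,0,0.2,0],[0,0,0,0.1,0],[0,0,0,0.1,0],[0,0,0,0,0],[0,0,0,0,0]]]'
python3 -c "
from h import *
c=cam('side');h=cv2.cvtColor(c[0],cv2.COLOR_RGB2HSV); m=((h[...,0]<16)&(h[...,1]>90)&(h[...,2]>60)).astype(np.uint8); m[:,:220]=0;m[:180]=0;m[270:]=0;m[:,300:]=0
print([cv2.boundingRect(x) for x in cv2.findContours(m,0,1)[0] if cv2.contourArea(x)>60])
for z in(.05,.054,.06):
    q=np.array([proj(c,[.5615+.033*np.cos(t),-.121+.033*np.sin(t),z]) for t in np.linspace(0,6.28,73)]); print(z,q.min(0).round(1),q.max(0).round(1))"
```

```text
clock: 43.67
ee_pos: [0.5615, -0.1208, 0.1825]
ee_rot: [-0.01, 1.0, 0.0, -0.0]
force: [-4.0, 1.4, 5.3]
opening: 0.0198
grip_force: 35.0
[(251, 208, 18, 23)]
0.05 [250.2 215.8] [273.8 233.7]
0.054 [250.2 214.9] [273.8 232.8]
0.06 [250.1 213.5] [273.9 231.4]
```

```bash

python3 -m creep '[[[0.5,0,0,0,0],[0.5,0,0,0,0],[0.5,0,0,0,0],[0.5,0,0,0,0],[0.5,0,0,0,0],[0.5,0,0,0,0],[0.5,0,0,0,0],[0.5,0,0,0,0]]]' 20
python3 -m creep '[[[0.5,0,0,-0.5,0],[0.5,0,0,-1,0],[0.5,0,0,-1,0],[0.5,0,0,-1,0],[0.5,0,0,-1,0],[0.5,0,0,-1,0],[0.5,0,0,0,0],[0.5,0,0,0,0]]]'
python3 -m creep '[[[0,0,-1.2,0,0],[0,0,-1.2,0,0],[0,0,-1.2,0,0],[0,0,-1.2,0,0],[0,0,0,0,0],[0,0,0,0,0],[0,0,0,0,0],[0,0,0,0,0]]]'
python3 -c "
from h import *
s=ctrl.observe();print(s['ee_pos'],s['opening'])
c=cam('side');h=cv2.cvtColor(c[0],cv2.COLOR_RGB2HSV); m=((h[...,0]<16)&(h[...,1]>90)&(h[...,2]>60)).astype(np.uint8); m[:,:220]=0;m[:180]=0;m[270:]=0;m[:,300:]=0
print([cv2.boundingRect(x) for x in cv2.findContours(m,0,1)[0] if cv2.contourArea(x)>60])"
```

```text
clock: 44.38
ee_pos: [0.5616, -0.1208, 0.1816]
ee_rot: [-0.011, 1.0, 0.0, -0.0]
force: [0.4, -0.3, -0.4]
opening: 0.0434
grip_force: 0.0
clock: 45.05
ee_pos: [0.5619, -0.1209, 0.2374]
ee_rot: [-0.011, 1.0, 0.0, 0.0]
force: [-0.3, 0.5, -0.2]
opening: 0.0432
grip_force: 0.0
clock: 45.72
ee_pos: [0.5627, -0.1681, 0.2365]
ee_rot: [-0.011, 1.0, 0.0, -0.0]
force: [0.3, 0.1, 0.4]
opening: 0.0022
grip_force: 0.0
[ 0.56272532 -0.16809724  0.23654946] 0.002204753985889071
[(251, 208, 18, 23)]
```

```bash

python3 -m creep '[[[0,0,0,1,0],[0,0,0,1,0],[0,0,0,1,0],[0,0,0,1,0],[0,0,0,1,0],[0,0,0,1,0],[0,0,0,0,0],[0,0,0,0,0]]]'
python3 -m creep '[[[0,0,0.4,0,0],[0,0,0.4,0,0],[0,0,0.4,0,0],[0,0,0.4,0,0],[0,0,0.4,0,0],[0,0,0.4,0,0],[0,0,0.4,0,0],[0,0,0.4,0,0]]]'
python3 -m creep '[[[0,0,0.4,0,0],[0,0,0.4,0,0],[0,0,0.4,0,0],[0,0,0.4,0,0],[0,0,0.4,0,0],[0,0,0.4,0,0],[0,0,0.4,0,0],[0,0,0.4,0,0]]]'
cat > b.py <<'E'
from h import *
s=ctrl.observe();print(s['ee_pos'],s['force'])
c=cam('side');h=cv2.cvtColor(c[0],cv2.COLOR_RGB2HSV); m=((h[...,0]<16)&(h[...,1]>90)&(h[...,2]>60)).astype(np.uint8); m[:,:205]=0;m[:150]=0;m[270:]=0;m[:,275:]=0
print([cv2.boundingRect(x) for x in cv2.findContours(m,0,1)[0] if cv2.contourArea(x)>60])
for yr in(-.111,-.08,-.05,-.02,0.008):
    y=.190+(yr-.2);x=.55875-.02224*y
    q=np.array([proj(c,[x+.033*np.cos(t),y+.033*np.sin(t),.054]) for t in np.linspace(0,6.28,73)]); print(yr,q.min(0).round(1),q.max(0).round(1))
E
python3 b.py
```

```text
clock: 46.43
ee_pos: [0.5622, -0.1688, 0.176]
ee_rot: [-0.011, 1.0, 0.0, -0.001]
force: [0.0, 0.4, 0.1]
opening: 0.0003
grip_force: 0.0
clock: 47.1
ee_pos: [0.5621, -0.1372, 0.1772]
ee_rot: [-0.01, 1.0, -0.0, 0.0]
force: [0.4, -6.9, 7.4]
opening: 0.0005
grip_force: 4.2
clock: 47.77
ee_pos: [0.5612, -0.1046, 0.1767]
ee_rot: [-0.011, 1.0, 0.0, -0.0]
force: [-0.3, -3.0, 1.7]
opening: 0.0006
grip_force: 1.9
[ 0.56121598 -0.10456452  0.17669933] [-0.34319436 -3.03634194  1.69398878]
[(247, 201, 22, 23)]
-0.111 [250.1 214.9] [273.8 232.8]
-0.08 [245. 208.] [268.2 225.2]
-0.05 [240.3 201.6] [263.1 218.2]
-0.02 [235.7 195.4] [258.1 211.4]
0.008 [231.5 189.7] [253.6 205.3]
```

```bash

python3 -m creep '[[[0,0,0.4,0,0],[0,0,0.4,0,0],[0,0,0.4,0,0],[0,0,0.4,0,0],[0,0,0.4,0,0],[0,0,0.4,0,0],[0,0,0.4,0,0],[0,0,0.4,0,0]]]'
python3 -m creep '[[[0,0,0.4,0,0],[0,0,0.4,0,0],[0,0,0.4,0,0],[0,0,0.4,0,0],[0,0,0.4,0,0],[0,0,0.4,0,0],[0,0,0.4,0,0],[0,0,0.4,0,0]]]'
python3 b.py
```

```text
clock: 48.48
ee_pos: [0.5605, -0.0724, 0.1766]
ee_rot: [-0.011, 1.0, 0.0, -0.0]
force: [0.2, -2.8, 1.0]
opening: 0.0005
grip_force: 1.4
clock: 49.15
ee_pos: [0.5598, -0.0404, 0.1767]
ee_rot: [-0.011, 1.0, 0.0, -0.0]
force: [0.6, -2.1, -0.7]
opening: 0.0003
grip_force: 1.1
[ 0.55980227 -0.04038824  0.17665008] [ 0.56658112 -2.08147528 -0.65498786]
[(237, 187, 21, 22)]
-0.111 [250.1 214.9] [273.8 232.8]
-0.08 [245. 208.] [268.2 225.2]
-0.05 [240.3 201.6] [263.1 218.2]
-0.02 [235.7 195.4] [258.1 211.4]
0.008 [231.5 189.7] [253.6 205.3]
```

```bash

python3 -m creep '[[[0,0,0.3,0,0],[0,0,0.3,0,0],[0,0,0.3,0,0],[0,0,0.3,0,0],[0,0,0.2,0,0],[0,0,0.2,0,0],[0,0,0.2,0,0],[0,0,0.2,0,0]]]'
python3 -m creep '[[[0,0,0.1,0,0],[0,0,0.1,0,0],[0,0,0.1,0,0],[0,0,0.1,0,0],[0,0,0.1,0,0],[0,0,0.1,0,0],[0,0,0,0,0],[0,0,0,0,0]]]'
python3 b.py
```

```text
clock: 49.87
ee_pos: [0.5594, -0.0221, 0.1767]
ee_rot: [-0.01, 1.0, -0.001, -0.0]
force: [1.0, -10.4, 0.2]
opening: 0.0004
grip_force: 5.3
clock: 50.53
ee_pos: [0.5594, -0.0218, 0.1769]
ee_rot: [-0.007, 1.0, -0.003, -0.0]
force: [0.7, -22.0, 1.5]
opening: 0.0006
grip_force: 10.9
[ 0.55935793 -0.02184078  0.1769307 ] [  0.69401926 -21.97022452   1.53372031]
[(235, 183, 20, 22)]
-0.111 [250.1 214.9] [273.8 232.8]
-0.08 [245. 208.] [268.2 225.2]
-0.05 [240.3 201.6] [263.1 218.2]
-0.02 [235.7 195.4] [258.1 211.4]
0.008 [231.5 189.7] [253.6 205.3]
```

```bash

python3 -m creep '[[[0,0,-0.2,0,0],[0,0,-0.2,0,0],[0,0,-0.2,0,0],[0,0,-0.2,0,0],[0,0,-0.4,0,0],[0,0,-0.6,0,0],[0,0,-0.8,0,0],[0,0,-1,0,0]]]'
python3 -m creep '[[[0,0,-1,0,0],[0,0,-1,-1,0],[0,0,-1,-2,0],[0,0,-1,-2,0],[0,1,0,-2,0],[0,2,0,-2,0],[0,3,0,-1,0],[0,3,0,0,0]]]'
python3 -m creep '[[[0,3,-1,0,0],[0,3,-1,0,0],[0,3,-1,0,0],[0,3,-2,0,0],[0,0,-3,0,0],[0,0,-3,0,0],[0,0,-3,0,0],[0,0,0,0,0]]]'
python3 - <<'E'
from h import *
import pickle
c=cam("top"); d=cam("side"); pickle.dump((c,d),open("c9.pkl","wb")); c2=pickle.load(open("c2top.pkl","rb"))
print(ctrl.observe()["ee_pos"])
for v in(176,179,182,184,187,190): print(v,c[0][v,204:240,0].tolist())
ef=onz(c,216.95,184,.196);print("face",ef)
E
python3 b.py
```

```text
clock: 51.25
ee_pos: [0.5602, -0.0509, 0.1768]
ee_rot: [-0.011, 1.0, 0.0, -0.0]
force: [0.5, 0.3, 0.2]
opening: 0.0005
grip_force: 0.0
clock: 51.92
ee_pos: [0.4711, -0.0939, 0.2797]
ee_rot: [-0.01, 1.0, 0.0, 0.002]
force: [1.0, -0.2, 0.9]
opening: 0.0007
grip_force: 0.0
clock: 52.58
ee_pos: [0.3525, -0.241, 0.2779]
ee_rot: [-0.007, 1.0, -0.0, 0.001]
force: [-1.5, -0.1, -0.5]
opening: 0.0006
grip_force: 0.0
[ 0.35348056 -0.2365096   0.27735116]
176 [142, 180, 241, 255, 254, 254, 253, 252, 251, 251, 251, 251, 251, 252, 253, 255, 255, 254, 253, 253, 252, 247, 205, 148, 132, 137, 143, 143, 138, 147, 140, 137, 126, 83, 45, 31]
179 [146, 206, 255, 255, 254, 254, 254, 254, 254, 254, 254, 254, 253, 254, 254, 254, 254, 254, 254, 255, 255, 252, 196, 141, 143, 161, 161, 157, 145, 142, 136, 135, 141, 140, 125, 87]
182 [210, 231, 253, 255, 254, 254, 254, 254, 254, 254, 254, 254, 253, 253, 254, 254, 254, 254, 254, 255, 255, 255, 208, 155, 167, 181, 184, 198, 237, 247, 248, 249, 248, 250, 250, 249]
184 [252, 250, 253, 254, 254, 254, 254, 254, 254, 254, 254, 254, 253, 253, 254, 254, 254, 254, 254, 254, 255, 254, 210, 153, 177, 190, 196, 221, 245, 254, 254, 253, 253, 253, 253, 253]
187 [161, 205, 254, 255, 254, 254, 254, 254, 254, 254, 254, 254, 253, 253, 254, 254, 253, 253, 253, 254, 254, 247, 196, 149, 166, 184, 171, 166, 145, 149, 141, 134, 136, 126, 131, 130]
190 [84, 169, 253, 255, 255, 255, 255, 255, 255, 255, 255, 255, 234, 218, 242, 253, 253, 253, 253, 254, 254, 255, 255, 233, 163, 152, 163, 167, 163, 151, 150, 150, 153, 145, 157, 168]
face [0.5565419  0.00709896 0.196     ]
[ 0.35348056 -0.2365096   0.27735116] [0.30655401 0.87715629 0.44986393]
[(232, 182, 21, 22), (255, 150, 20, 27)]
-0.111 [250.1 214.9] [273.8 232.8]
-0.08 [245. 208.] [268.2 225.2]
-0.05 [240.3 201.6] [263.1 218.2]
-0.02 [235.7 195.4] [258.1 211.4]
0.008 [231.5 189.7] [253.6 205.3]
```

```bash
python3 -m creep '[[[0,0,0,0,0],[0,0,0,0,0],[0,0,0,0,0],[0,0,0,0,0],[0,0,0,0,0],[0,0,0,0,0],[0,0,0,0,0],[0,0,0,0,0]]]'
python3 - <<'E'
from h import *
c=cam("top")
for v in(179,184,187):
    g=c[0][v,215:235,0].astype(float); i=np.where(g<200)[0][0]; u=215+i-1+(g[i-1]-200)/(g[i-1]-g[i]); t=onz(c,u,v,.22)[1]; print(v,u,"gap mm",1e3*(onz(c,216.95,184,.196)[1]-t-.020))
print(c[0][190,212:222,0].tolist(),c[0][191,212:222,0].tolist(),c[0][192,212:222,0].tolist())
# face of the tab near the stop, side rows below
E
python3 b.py | head -2
```

```text
clock: 53.4
ee_pos: [0.354, -0.2352, 0.2767]
ee_rot: [-0.011, 1.0, 0.0, -0.0]
force: [0.4, -0.3, 0.3]
opening: 0.0006
grip_force: 0.0
179 225.89655172413794 gap mm 1.3591170500853769
184 226.14545454545456 gap mm 1.872879561552219
187 225.92 gap mm 1.392745899410356
[255, 255, 255, 255, 234, 217, 242, 253, 254, 253] [241, 235, 237, 226, 197, 203, 247, 255, 255, 254] [128, 131, 146, 168, 170, 190, 233, 245, 246, 245]
[ 0.3539545  -0.23528439  0.27671151] [ 0.00577493 -0.80114477  0.01848367]
[(232, 182, 21, 22), (255, 150, 20, 27)]
```

The mould hangs upright with a gap of about 1 mm, because it tilted while I pushed it high up. I'll turn the tool 90°, straddle the rail and push square at hook height.

```bash

python3 -m creep '[[[0.25,-2.62,2.19,0,0],[0.25,-2.62,2.19,0,0],[0.25,-2.62,2.19,0,0],[0.25,-2.62,2.19,0,0],[0.25,-2.62,2.19,0,0],[0.25,-2.62,2.19,0,0],[0.25,-2.62,2.19,0,0],[0.25,-2.62,2.19,0,0]]]'
python3 -m creep '[[[0.25,0,0,0,6],[0.25,0,0,0,6],[0.25,0,0,0,6],[0.25,0,0,0,6],[0.25,0,0,0,6],[0.25,0,0,0,6],[0.25,0,0,0,6],[0.25,0,0,0,6]]]'
python3 -m creep '[[[0.25,0,0,0,6],[0.25,0,0,0,6],[0.25,0,0,0,6],[0.25,0,0,0,6],[0.25,0,0,0,6],[0.25,0,0,0,6],[0.25,0,0,0,6],[0.25,0,0,0,0]]]'
python3 -c "
from h import *
s=ctrl.observe();print(s['ee_pos'],R.from_quat(s['ee_rot']).as_matrix().round(3).tolist(),s['opening'],s['joints'])"
```

```text
clock: 54.17
ee_pos: [0.561, -0.0544, 0.2765]
ee_rot: [-0.011, 1.0, 0.0, -0.0]
force: [1.2, -0.8, 0.4]
opening: 0.0217
grip_force: 0.0
clock: 54.83
ee_pos: [0.5598, -0.0557, 0.2765]
ee_rot: [0.399, 0.917, 0.0, -0.001]
force: [-0.4, 0.1, 0.7]
opening: 0.0218
grip_force: 0.0
clock: 55.5
ee_pos: [0.5599, -0.0556, 0.2766]
ee_rot: [0.701, 0.713, -0.0, -0.0]
force: [0.4, 0.2, -0.7]
opening: 0.0217
grip_force: 0.0
[ 0.55985929 -0.05563656  0.27659218] [[-0.016, 1.0, -0.001], [1.0, 0.016, 0.0], [0.0, -0.001, -1.0]] 0.02170670267561881 [-0.33004607  0.16554541  0.39952373  1.546651   -0.06505393  1.44334188
  0.08915642]
```

```bash

python3 -m creep '[[[0.25,0,0,1.7,0],[0.25,0,0,1.7,0],[0.25,0,0,1.7,0],[0.25,0,0,1.7,0],[0.25,0,0,1.7,0],[0.25,0,0,1.7,0],[0.25,0,0,1.4,0],[0.25,0,0,0.6,0]]]'
python3 -m creep '[[[0.25,0.4,0,0,0],[0.25,0.4,0,0,0],[0.25,0.4,0,0,0],[0.25,0.4,0,0,0],[0.25,0.4,0,0,0],[0.25,0.2,0,0,0],[0.25,0.2,0,0,0],[0.25,0.2,0,0,0]]]'
python3 -m creep '[[[0.25,0.1,0,0,0],[0.25,0.1,0,0,0],[0.25,0.1,0,0,0],[0.25,0.1,0,0,0],[0.25,0,0,0,0],[0.25,0,0,0,0],[0.25,0,0,0,0],[0.25,0,0,0,0]]]'
```

```text
clock: 56.17
ee_pos: [0.5588, -0.0555, 0.1526]
ee_rot: [0.698, 0.716, -0.001, -0.001]
force: [-0.1, 0.5, 0.4]
opening: 0.0216
grip_force: 0.0
clock: 56.83
ee_pos: [0.5593, -0.0295, 0.1549]
ee_rot: [0.7, 0.715, 0.0, -0.0]
force: [-0.8, -0.2, -0.1]
opening: 0.0219
grip_force: 0.0
clock: 57.5
ee_pos: [0.5591, -0.0258, 0.1547]
ee_rot: [0.7, 0.714, -0.0, -0.0]
force: [0.4, -0.5, -0.3]
opening: 0.0217
grip_force: 0.0
```

```bash

python3 -m creep '[[[0.25,0.07,0,0,0],[0.25,0.07,0,0,0],[0.25,0.07,0,0,0],[0.25,0.07,0,0,0],[0.25,0,0,0,0],[0.25,0,0,0,0],[0.25,0,0,0,0],[0.25,0,0,0,0]]]'
python3 -m creep '[[[0.25,0.07,0,0,0],[0.25,0.07,0,0,0],[0.25,0.07,0,0,0],[0.25,0.07,0,0,0],[0.25,0,0,0,0],[0.25,0,0,0,0],[0.25,0,0,0,0],[0.25,0,0,0,0]]]'
```

```text
clock: 58.17
ee_pos: [0.5591, -0.0238, 0.1547]
ee_rot: [0.7, 0.714, -0.0, -0.0]
force: [-0.2, -4.5, 0.0]
opening: 0.0221
grip_force: 2.6
clock: 58.83
ee_pos: [0.5591, -0.0237, 0.1548]
ee_rot: [0.701, 0.713, -0.001, 0.001]
force: [0.5, -13.2, -1.0]
opening: 0.0217
grip_force: 6.5
```

```bash

python3 -m creep '[[[0.25,-0.1,0,0,0],[0.25,-0.1,0,0,0],[0.25,-0.1,0,0,0],[0.25,-0.1,0,0,0],[0.25,-0.2,0,0,0],[0.25,-0.4,0,0,0],[0.25,-1,0,0,0],[0.25,-1.5,0,0,0]]]'
python3 -m creep '[[[0.25,0,0,-1,0],[0.25,0,0,-2,0],[0.25,0,0,-2,0],[0.25,0,0,-2,0],[0.25,0,0,-2,0],[0.25,0,0,-2,0],[0.25,0,-1,0,0],[0.25,0,-2,0,0]]]'
python3 -m creep '[[[0.25,-1,-3,0,0],[0.25,-1,-3,0,0],[0.25,-1,-3,0,0],[0.25,-1,-3,0,0],[0.25,-2,-2,0,0],[0.25,-2,-1,0,0],[0.25,0,0,0,0],[0.25,0,0,0,0]]]'
python3 b.py | head -2
python3 - <<'E'
from h import *
c=cam("top")
for v in(179,184,187):
    g=c[0][v,215:235,0].astype(float); i=np.where(g<200)[0][0]; u=215+i-1+(g[i-1]-200)/(g[i-1]-g[i]); t=onz(c,u,v,.22)[1]; print(v,u,"gap mm",1e3*(onz(c,216.95,184,.196)[1]-t-.020))
E
```

```text
clock: 59.5
ee_pos: [0.5598, -0.0543, 0.1547]
ee_rot: [0.699, 0.715, 0.0, -0.001]
force: [0.1, 0.4, 0.3]
opening: 0.0215
grip_force: 0.0
clock: 60.17
ee_pos: [0.5311, -0.0556, 0.2662]
ee_rot: [0.7, 0.715, 0.001, 0.001]
force: [-0.8, -0.8, -0.4]
opening: 0.0214
grip_force: 0.0
clock: 60.83
ee_pos: [0.3813, -0.1395, 0.2656]
ee_rot: [0.7, 0.714, 0.001, -0.0]
force: [0.6, -0.6, -0.6]
opening: 0.022
grip_force: 0.0
[ 0.38134749 -0.1395342   0.26560678] [ 0.62978838 -0.56784531 -0.61994921]
[(233, 182, 20, 21), (255, 150, 20, 27)]
179 225.05882352941177 gap mm -0.40390206413813345
184 225.33333333333334 gap mm 0.16461461765819932
187 225.23611111111111 gap mm -0.045328067275095946
```

The gap is now 0 within measurement error. One rest call, then I hand in.

```bash
python3 -m creep '[[[0.25,0,0,0,0],[0.25,0,0,0,0],[0.25,0,0,0,0],[0.25,0,0,0,0],[0.25,0,0,0,0],[0.25,0,0,0,0],[0.25,0,0,0,0],[0.25,0,0,0,0]]]' | head -2; python3 -c "
from rig import hand_in
print(hand_in())"
```

```text
clock: 61.6
ee_pos: [0.3816, -0.1389, 0.2648]
the job is handed in; nothing more can be done
None
```

I handed the job in at 61.6 s: I drove the wheel one and a half turns past its slack (the stop moved about 14.9 mm of 15), and the bell mould hangs free against the stop with no measurable gap; no verdict came back.

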